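# Nest the clean sample cups and close the stack with the lid from under the tub's clutter

### The job

Put the clean sample cups away dust-free: nest every loose cup, from the bench and from the grey tub, mouth up and fully home, into one stack on the cup that stands in the ring of the steel plate, then close the top cup with the white plug lid, pressed level onto its rim. The lid lies on the floor of that tub under a timer and a roll of tape: move these aside within the tub and leave them in it. Do not knock over or push away the amber bottle, the glass beaker and the dropper bottle.

Things in the scene. Friction and masses are not known exactly. Their poses are not given: they have to be found in the camera images.
- cup_base_mid (a point): white plastic stacking cup, 70 mm tall, 60 g, low weighted base, mouth up, standing in the ring of the steel plate. Straight collar over the top 24 mm: outer 65, inner 59 mm across; body below steps in to 56 mm and tapers to a 43 mm foot. Nested, the shoulder under the collar sits on the rim of the cup below: 24 mm higher than it, 1.5 mm play all round. Point: on the axis 35 mm above the underside; z to the mouth
- cup_a_mid (a point): white plastic stacking cup, 70 mm tall, 60 g, low weighted base, mouth up, loose at first on the bench, may be absent. Straight collar over the top 24 mm: outer 65, inner 59 mm across; body below steps in to 56 mm and tapers to a 43 mm foot. Nested, the shoulder under the collar sits on the rim of the cup below: 24 mm higher than it, 1.5 mm play all round. Point: on the axis 35 mm above the underside; z to the mouth
- cup_b_mid (a point): white plastic stacking cup, 70 mm tall, 60 g, low weighted base, mouth up, loose at first on the bench, may be absent. Straight collar over the top 24 mm: outer 65, inner 59 mm across; body below steps in to 56 mm and tapers to a 43 mm foot. Nested, the shoulder under the collar sits on the rim of the cup below: 24 mm higher than it, 1.5 mm play all round. Point: on the axis 35 mm above the underside; z to the mouth
- cup_c_mid (a point): white plastic stacking cup, 70 mm tall, 60 g, low weighted base, mouth up, loose at first on the bench, may be absent. Straight collar over the top 24 mm: outer 65, inner 59 mm across; body below steps in to 56 mm and tapers to a 43 mm foot. Nested, the shoulder under the collar sits on the rim of the cup below: 24 mm higher than it, 1.5 mm play all round. Point: on the axis 35 mm above the underside; z to the mouth
- cup_d_mid (a point): white plastic stacking cup, 70 mm tall, 60 g, low weighted base, mouth up, loose at first on the bench, may be absent. Straight collar over the top 24 mm: outer 65, inner 59 mm across; body below steps in to 56 mm and tapers to a 43 mm foot. Nested, the shoulder under the collar sits on the rim of the cup below: 24 mm higher than it, 1.5 mm play all round. Point: on the axis 35 mm above the underside; z to the mouth
- cup_e_mid (a point): white plastic stacking cup, 70 mm tall, 60 g, low weighted base, mouth up, loose at first in the tub, may be absent. Straight collar over the top 24 mm: outer 65, inner 59 mm across; body below steps in to 56 mm and tapers to a 43 mm foot. Nested, the shoulder under the collar sits on the rim of the cup below: 24 mm higher than it, 1.5 mm play all round. Point: on the axis 35 mm above the underside; z to the mouth
- lid_mid (a point): round white plastic plug lid, 14 mm tall: a flange of 67 mm diameter, 6 mm thick, on top of a plug of 54.6 mm diameter, 8 mm tall with a chamfered foot. The plug enters a cup's mouth until the flange lies on the rim. It starts plug down on the tub's floor. Point: on the axis, 7 mm above the plug's underside; z points up out of the flange. 30 g
- tape_mid (a point): roll of beige label tape lying flat on the lid, a ring of 72 mm outer and about 50 mm inner diameter, 18 mm tall; its wall is 10 to 11 mm thick and can be gripped with one finger in the hole. The point is the centre of the ring at half height; z is the ring's axis. 60 g
- timer_mid (a point): flat white laboratory timer lying on the tape roll, 66 mm along its x, 62 mm along its y, body 18 mm tall (buttons to 21 mm). The point lies 9 mm above the centre of its underside. 70 g
- tub_in (a point): centre of the inner floor of a fixed open grey plastic tub; inner floor 174 mm along x and 264 mm along y, walls 3 mm thick, rim 52 mm above this point (55 mm above the bench)
- plate_top (a point): centre of the top of a fixed flat steel plate (the stacking stand), 120 mm along x, 140 mm along y, on a 2 mm rubber mat; a low steel ring round this point, 16 mm tall and 55 mm across, holds the foot of the lowest cup
- flask_tray_edge (a point): middle of the top outer edge of the near wall of the fixed white tray of flasks that stands behind the cups; the wall is 66 mm tall and runs 250 mm to either side, along the horizontal direction x 0.51, y 0.86
- amber_bottle: brown glass bottle with white cap, 43 mm across, 94 mm tall, a bystander; origin under its centre
- beaker_100: glass beaker, 54 mm across, 70 mm tall, a bystander; origin under its centre
- dropper: white dropper bottle, 28 mm across, 70 mm tall, a bystander to the right of the tub; origin under its centre

How it is judged:
By the outcome, as a careful person would: the job done as asked, in the order asked, and still so for the second after the job is handed in, with the robot touching nothing.
Of cup_a, cup_b, cup_c, cup_d, cup_e only 3 to 5 are there at a start; the rules pass over those that are not, and their reading is None.
At some moment in a run one of cup_a, cup_b, cup_c, cup_d, cup_e may be knocked a few centimetres aside while the robot is not near it.
It also fails if it takes over 210 s, if anything falls off the work surface, if the arm or the gripper's body presses on something with over 40 N, if the wrist force passes 120 N, or if a joint passes its speed limit or range.

### The arm

A 6-joint arm with a two-finger parallel gripper is mounted at the origin on a cart in front of the work surface, level with it; the furniture and walls round the work are solid. World frame = base frame: x ahead of the robot, y to its left, z up, the work surface at z = 0. Lengths are in mm, angles in rad, forces in N, time in s.
With the tool pointing down it reaches from about 300 to 875 mm from the base axis. Payload 4.2 kg.
Tool frame: the origin (TCP) lies at the very end of the fingers, on their centre line; the grasp point (between the pads) lies ctrl.grip_depth behind it (ctrl.grip_depth is the distance from the TCP to the grasp point, in mm); z points along the fingers, y is the line along which they close (so a half turn about z gives the same grasp; the last joint's range is limited). The gripper opens to 85 mm and grips with 20 to 120 N. Pads are 22 mm wide; open, the fingers measure 114 mm over their backs; the gripper's body (76 mm by 85 mm) begins 54 mm behind the grasp point. The pads swing forward as they close: fully open they stand 13 mm farther back than shut.
Start: joints at [1.208, 0.32, 1.565, -0, 1.257, -0.02], TCP at [193.275, 541.562, 201.138] pointing down, gripper open.
Joint ranges: [-3.11, 3.11], [-0.84, 2.01], [0.21, 2.61], [-1.34, 4.49], [0.05, 2.63], [-2.56, 2.56]. Speed limits (rad/s): [2.57, 2.57, 3.14, 3.14, 3.14, 3.14].

### API

Orientations are given as [roll, pitch, yaw] about the fixed x, y, z axes, in that order (R = Rz(yaw) Ry(pitch) Rx(roll)).
In Python, from cell import observe, viewer, workorder, ctrl gives the robot as it stands.
- The arm moves only by the tool servo_tool, never from a script. Its argument "rows" is a list of rows, each a list of 7 numbers: the shift along the tool's x, y, z in mm, then the turn, a rotation vector about the tool's x, y, z in rad, then the closure, from 0 (fully open) to 1 (shut). In form: [[x, y, z, wx, wy, wz, grip], ...]. A call has 1 to 5 rows; each row is the pose to reach, as a shift and turn from the pose commanded when the call began, along the tool's axes at that moment; what a row does not reach only later rows make up. A row lasts 1/10 s, in which the tool goes at most 50 mm and 8.59 degrees, less where a joint would pass 70% of its speed; a pose out of reach is approached as far as the arm can. A call with a gripper value outside its range is refused whole. The fingers move at their own pace and stop on an object; "force" is the grip in N (left out, the last holds). Time passes only in rows, so rows that repeat a pose let the fingers close. It gives the time, the measured TCP pose, the force, the opening and the grip force at its end, in the units of the state.
- observe(): the state, without advancing time (a new reading comes with each control period).
- viewer.camera(name): name is "scene" or "side" or "wrist"; returns a dict with "pixels" (480x640x3 uint8, red, green, blue), "depth" (480x640 float32, mm along the optical axis (not along the pixel's ray), 0 where there is no reading), "fx", "fy", "cx", "cy" (pixels), "xyz" and "rotation" of the camera in the world. Camera axes: x right, y up, looking along -z (the intrinsics and any distortion apply to the point x, -y, -z); pixel columns grow to the right and rows downward; lengths in mm; the calibration is good to about 2 mm. A picture is of the moment at which its call begins.
- workorder.hand_in(): hands the job in; it is judged then, once.
Trained networks look in a picture, given as the dict that the camera call returned (one of the last four; its "shot" number tells which), for a name from the list of things; names that differ only in an ending like _2 or _b are one class to them, and where a whole thing is asked for, a point or a joint stands for the part that bears it (a point fixed in the world has none). Each returns a list of dicts, best first, with "score" (0 to 1); they miss things now and then, are a little off and sometimes report something else, mostly with a low value. They report only what shows in the picture. A call takes as long as a camera call.
- viewer.outline_of(label, picture): "pixels" (480x640 bool, what is visible of it) and "bbox" ([centre column, centre row, width, height] in pixels, round what is visible of it).
The state is a dict: "time": time; "joint_positions": joint angles; "joint_velocities": joint speeds; "joint_torque": joint torques, N m; "position": TCP position; "ee_rot": TCP orientation; "wrist_force": force on the tool from outside, world axes, zero at the start; "moment": the same for the moment, N m; "finger_gap": opening from 0.0 (shut) to 1.0 (fully open); "grasp_force": force on a finger pad.
Only numpy, scipy, OpenCV 4.12 (cv2) and the standard library are available. Lean on these libraries where they do the work, as an engineer would, in place of code of your own. Each camera call takes 0.05 s, during which the arm holds its last target. There are 200 camera calls.

## Working session

There is one attempt and no reset: what is moved stays moved. The work goes in short steps, Python scripts to look and compute and a tool call to move; the robot and the scene stay as the last step left them, time stands still between calls to the robot, and variables do not carry over. Pictures are saved under pics/ and viewed, at most 17 in all, crops included, and the job is handed in when it is done.

Besides the shell and the picture viewer there is one more tool, called after "Emit:" in YAML: its name, and indented under it one key for each argument. servo_tool: Moves the arm, as the interface text tells. Its arguments: {"type":"object","properties":{"rows":{"type":"array","items":{"type":"array","items":{"type":"number"}}},"force":{"type":"number"}},"required":["rows"]}

```bash
ls; mkdir -p pics
cat > h.py <<'E'
import numpy as np, cv2
from cell import observe, viewer, workorder, ctrl
def pts(p):
    d=p['depth'];v,u=np.mgrid[0:480,0:640]
    c=np.stack([(u-p['cx'])/p['fx']*d,-(v-p['cy'])/p['fy']*d,-d],-1)
    R=np.array(p['rotation'])
    if R.shape!=(3,3):
        from scipy.spatial.transform import Rotation
        R=Rotation.from_euler('xyz',R).as_matrix()
    w=c@R.T+np.array(p['xyz']); w[d<=0]=np.nan
    return w
def save(p,n): cv2.imwrite('pics/'+n+'.png',p['pixels'][:,:,::-1])
def circ(xy):
    A=np.c_[2*xy,np.ones(len(xy))];s=np.linalg.lstsq(A,(xy**2).sum(1),rcond=None)[0]
    return s[0],s[1],np.sqrt(s[2]+s[0]**2+s[1]**2)
E
python3 - <<'E'
from h import *
s=observe();print(s);print(ctrl.grip_depth,[a for a in dir(ctrl) if a[0]!='_'])
for n in ('scene','side','wrist'):
    p=viewer.camera(n);save(p,n+'0');w=pts(p)
    print(n,p['xyz'],p['rotation'],p['fx'],[k for k in p])
    for l in ('cup_a_mid','lid_mid','tape_mid','timer_mid','amber_bottle','beaker_100','dropper','tub_in','plate_top','flask_tray_edge'):
        try:
            for o in viewer.outline_of(l,p)[:8]:
                m=o['pixels']; q=w[m];q=q[~np.isnan(q[:,0])]
                if len(q)<5: continue
                t=q[q[:,2]>np.percentile(q[:,2],97)-6]
                print(l,round(o['score'],2),np.round(o['bbox']),'med',np.round(np.median(q,0)),'ztop',np.round(np.percentile(q[:,2],[3,97])),'topmid',np.round((t.min(0)+t.max(0))/2))
        except Exception as e: print(l,e)
E
```

```text
pics
{'time': 0.0, 'joint_positions': array([ 1.20801214e+00,  3.20296487e-01,  1.56572552e+00,  2.06616925e-05,
        1.25742918e+00, -2.00012853e-02]), 'joint_velocities': array([ 0.00151337, -0.00109482, -0.00060138,  0.0006853 ,  0.00050827,
        0.00031952]), 'joint_torque': array([ 2.84624930e-04, -4.15535438e+01, -2.34152877e+01, -4.70612554e-05,
        8.39405868e-03, -9.43179401e-07]), 'position': array([193.05578341, 541.02193557, 200.26165313]), 'ee_rot': array([-3.13973488e+00, -5.68102853e-05,  2.79880331e+00]), 'wrist_force': array([ 0.69038861, -0.4028352 ,  0.72810911]), 'moment': array([ 0.03116184, -0.03889323, -0.04156625]), 'grasp_force': 0.0, 'finger_gap': 1.00336704483309}
18.700000000000003 ['MotionError', 'grip_depth']
scene [ 281.27377908 -711.7403991   832.86471189] [ 0.71038107 -0.01920372 -0.44295836] 443.51305448979093 ['pixels', 'depth', 'fx', 'fy', 'cx', 'cy', 'xyz', 'rotation', 'shot']
cup_a_mid 0.75 [322. 200.  28.  35.] med [632.   1.  51.] ztop [ 7. 72.] topmid [631.   1.  70.]
cup_a_mid 0.23 [299. 443.  10.  20.] med [ 349. -501.   39.] ztop 
[... 2345 characters left out ...]
3.] med [ 452. -278.   24.] ztop [ 0. 55.] topmid [ 435. -319.   59.]
plate_top 0.64 [307. 220.  22.  18.] med [621. 126.   6.] ztop [ 1. 49.] topmid [592.  27.  59.]
flask_tray_edge it knows: amber_bottle, beaker, cup_a_mid, cup_b_mid, cup_base_mid, cup_c_mid, cup_d_mid, cup_e_mid, dropper, lid_mid, plate_top, tape_mid, timer_mid, tub_in
wrist [126.34259649 565.76147516 374.36531381] [-2.82291655e-01  1.63693709e-04  1.22935246e+00] 370.0311354029688 ['pixels', 'depth', 'fx', 'fy', 'cx', 'cy', 'xyz', 'rotation', 'shot']
flask_tray_edge it knows: amber_bottle, beaker, cup_a_mid, cup_b_mid, cup_base_mid, cup_c_mid, cup_d_mid, cup_e_mid, dropper, lid_mid, plate_top, tape_mid, timer_mid, tub_in
```

View pics/scene0.png

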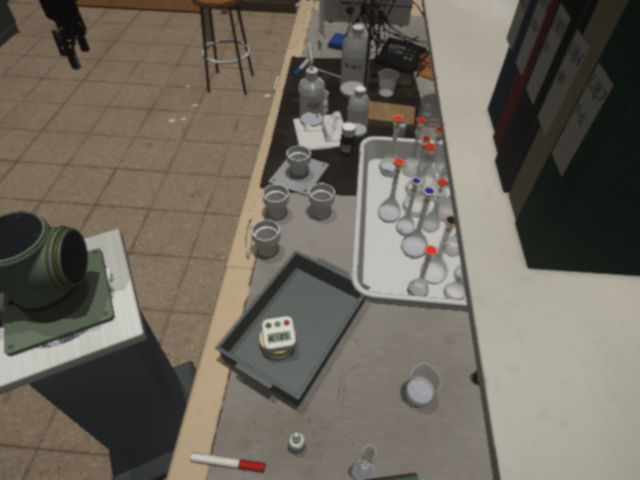

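View pics/side0.png

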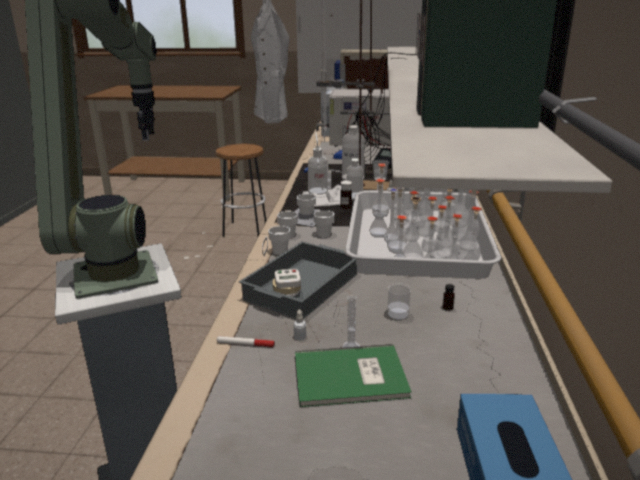

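The scene view shows the base cup at (298,160) and loose cups at (275,200), (321,200) and (265,238). The timer sits on the tape in the tub at (278,335), and I see no cup in the tub. I'll move the wrist camera over the cups.

Emit:
servo_tool:
  rows:
    - [0,0,-50,0,0,0.7,0]
    - [0,0,-50,0,0,0.7,0]
    - [0,0,-50,0,0,0.7,0]
    - [0,0,-50,0,0,0.7,0]
    - [0,0,-50,0,0,0.7,0]

```text
time: 2.0
position: [193.3, 541.5, 251.2]
ee_rot: [3.141, -0.0, 2.094]
wrist_force: [-0.1, -0.2, -0.3]
finger_gap: 1.001
grasp_force: 0.0
```

Emit:
servo_tool:
  rows:
    - [0,0,-50,0,0,0.528,0]
    - [0,0,-50,0,0,0.528,0]
    - [0,0,-50,0,0,0.528,0]
    - [0,0,-50,0,0,0.528,0]
    - [0,0,-50,0,0,0.528,0]

```text
time: 2.5
position: [193.3, 541.5, 301.2]
ee_rot: [3.142, -0.0, 1.571]
wrist_force: [0.2, -0.1, 0.8]
finger_gap: 1.002
grasp_force: 0.0
```

Emit:
servo_tool:
  rows:
    - [-180,110,-20,0,0,0,0]
    - [-180,110,-20,0,0,0,0]
    - [-180,110,-20,0,0,0,0]
    - [-180,110,-20,0,0,0,0]
    - [-180,110,-20,0,0,0,0]

```text
time: 3.0
position: [305.0, 358.2, 322.1]
ee_rot: [3.14, 0.0, 1.568]
wrist_force: [-0.3, 0.5, 0.5]
finger_gap: 1.007
grasp_force: 0.0
```

Emit:
servo_tool:
  rows:
    - [-180,110,-20,0,0,0,0]
    - [-180,110,-20,0,0,0,0]
    - [-180,110,-20,0,0,0,0]
    - [-180,110,-20,0,0,0,0]
    - [-180,110,-20,0,0,0,0]

```text
time: 3.5
position: [415.3, 178.6, 341.5]
ee_rot: [3.14, 0.001, 1.567]
wrist_force: [-0.7, 0.4, 0.5]
finger_gap: 0.999
grasp_force: 0.0
```

Emit:
servo_tool:
  rows:
    - [-180,110,-20,0,0,0,0]
    - [-180,110,-20,0,0,0,0]
    - [-180,110,-20,0,0,0,0]
    - [-180,110,-20,0,0,0,0]
    - [-180,110,-20,0,0,0,0]

```text
time: 4.0
position: [525.5, -1.1, 360.4]
ee_rot: [3.141, 0.001, 1.568]
wrist_force: [-0.4, -0.2, 0.5]
finger_gap: 1.001
grasp_force: 0.0
```

```bash
cat >> h.py <<'E'
def rims(p,zlo,zhi,box,w=None,rmin=28,rmax=36):
    """clusters of points in a height band, circle fit of rim"""
    w=pts(p) if w is None else w
    m=(w[:,:,2]>zlo)&(w[:,:,2]<zhi)&(w[:,:,0]>box[0])&(w[:,:,0]<box[1])&(w[:,:,1]>box[2])&(w[:,:,1]<box[3])
    n,l,s,c=cv2.connectedComponentsWithStats(cv2.morphologyEx(m.astype(np.uint8),cv2.MORPH_CLOSE,np.ones((3,3))))
    out=[]
    for i in range(1,n):
        if s[i,4]<40: continue
        q=w[(l==i)&m]; h=cv2.convexHull(q[:,:2].astype(np.float32))[:,0]
        (cx,cy),r=cv2.minEnclosingCircle(h)
        out.append((np.round([cx,cy,r],1),'z',np.round(np.percentile(q[:,2],[5,50,95]),1),'n',len(q),'px',np.round(c[i])))
    return out
E
python3 - <<'E'
from h import *
s=observe();print(s['time'],s['position'],s['ee_rot'])
p=viewer.camera('wrist');save(p,'w1');w=pts(p)
print(p['xyz'],p['rotation'])
for r in rims(p,58,80,(380,800,-500,260)): print(*r)
for l in ('cup_a_mid','cup_e_mid','lid_mid','tape_mid','timer_mid','amber_bottle','tub_in','plate_top'):
    for o in viewer.outline_of(l,p)[:6]:
        q=w[o['pixels']];q=q[~np.isnan(q[:,0])]
        if len(q)>5 : print(l,round(o['score'],2),np.round(o['bbox']),'med',np.round(np.median(q,0)),'z',np.round(np.percentile(q[:,2],[3,97])),np.round(np.percentile(q[:,:2],[2,98],axis=0)).tolist())
E
```

```text
4.0 [525.53315532  -1.12906416 360.43101915] [3.14144978e+00 7.34978948e-04 1.56837423e+00]
[525.37039063  70.15001015 533.61510186] [-2.83328880e-01 -2.05100644e-05 -1.13191467e-03]
[796.3 184.6  21.4] z [59.3 67.  78.9] n 554 px [546.  24.]
[634.8 159.   32.9] z [59.6 74.2 77.3] n 1038 px [415.  42.]
[ 741.7 -122.4  248.4] z [61.7 66.6 68.6] n 4441 px [439. 262.]
[525.3  47.1  32.3] z [61.6 69.9 71.5] n 471 px [317. 147.]
[630.4   3.3  32.5] z [59.7 69.3 71.6] n 587 px [401. 182.]
[461.3 -57.2  32.5] z [59.8 69.2 71.7] n 541 px [267. 228.]
[775.8 -87.9  15.8] z [59.  65.9 77.5] n 349 px [502. 248.]
[ 789.  -145.     8.5] z [58.4 65.4 78.5] n 127 px [507. 288.]
[ 774.8 -203.5   16.8] z [58.8 66.2 77.8] n 248 px [492. 324.]
[ 712.7 -313.8    7.8] z [58.4 61.8 67.9] n 62 px [440. 390.]
cup_a_mid 0.91 [404. 182.  60.  54.] med [638.  -1.  40.] z [ 9. 71.] [[599.0, -26.0], [661.0, 33.0]]
lid_mid 0.18 [400. 180.  59.  50.] med [638.  -1.  41.] z [ 9. 71.] [[599.0, -26.0], [660.0, 33.0]]
tape_mid 0.56 [232. 361.  45.  25.] med [ 395. -270.   29.] z [19. 37.] [[359.0, -298.0], [423.0, -264.0]]
tape_mid 0.5 [234. 377.  47.  47.] med [ 398. -293.   54.] z [40. 56.] [[366.0, -330.0], [428.0, -264.0]]
timer_mid 0.94 [233. 376.  46.  48.] med [ 397. -293.   54.] z [41. 56.] [[366.0, -329.0], [427.0, -264.0]]
timer_mid 0.25 [281. 347. 183. 157.] med [ 474. -276.    4.] z [ 2. 56.] [[330.0, -399.0], [577.0, -145.0]]
amber_bottle 0.63 [553.  28.  84.  55.] med [785. 180.  76.] z [10. 98.] [[776.0, 164.0], [813.0, 200.0]]
tub_in 0.56 [281. 346. 187. 159.] med [ 474. -275.    4.] z [ 2. 56.] [[331.0, -400.0], [577.0, -145.0]]
plate_top 0.93 [401.  63. 138. 125.] med [619. 150.   7.] z [5. 9.] [[558.0, 84.0], [711.0, 219.0]]
```

View pics/w1.png

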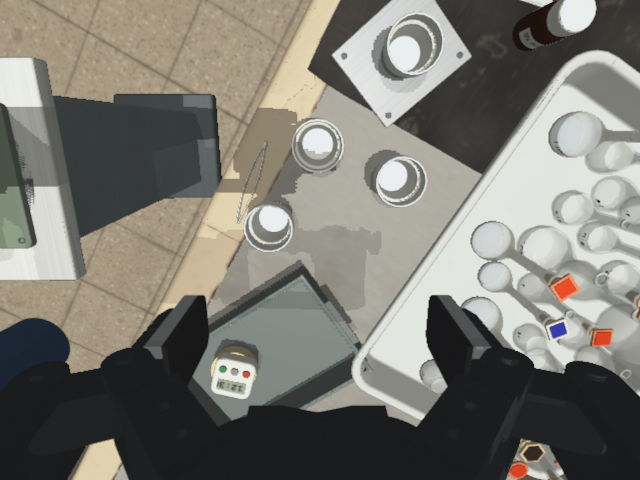

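Emit:
servo_tool:
  rows:
    - [48,0,200,0,0,-0.7,0]
    - [48,0,200,0,0,-0.7,0]
    - [48,0,200,0,0,-0.7,0]
    - [48,0,200,0,0,-0.7,0]
    - [48,0,200,0,0,-0.7,0]

```text
time: 4.95
position: [518.2, 51.0, 155.2]
ee_rot: [-3.132, -0.008, 2.278]
wrist_force: [-0.4, 0.5, 1.2]
finger_gap: 1.0
grasp_force: 0.0
```

Emit:
servo_tool:
  rows:
    - [0,0,15,0,0,-0.335,0]
    - [0,0,15,0,0,-0.335,0]
    - [0,0,15,0,0,-0.335,0]
    - [0,0,15,0,0,-0.335,0]
    - [0,0,15,0,0,-0.335,0]

```text
time: 5.45
position: [523.2, 50.0, 146.4]
ee_rot: [3.141, 0.0, 2.606]
wrist_force: [-0.3, 0.2, 0.5]
finger_gap: 1.005
grasp_force: 0.0
```

```bash
cat >> h.py <<'E'
from scipy.spatial.transform import Rotation as Ro
def go(x,y,z,yaw=None):
    """tool-frame shift and turn from here to a tool-down pose"""
    s=observe();R=Ro.from_euler('xyz',s['ee_rot'])
    d=R.inv().apply(np.array([x,y,z])-s['position'])
    T=Ro.from_euler('xyz',[np.pi,0,s['ee_rot'][2] if yaw is None else yaw])
    print('shift',np.round(d,1),'turn',np.round((R.inv()*T).as_rotvec(),3))
E
python3 - <<'E'
from h import *
s=observe();print(s['time'],s['position'],s['ee_rot'],ctrl.grip_depth)
p=viewer.camera('wrist');save(p,'w2');w=pts(p)
for r in rims(p,60,80,(380,700,-150,260)): print(*r)
# finger points in tool frame
R=Ro.from_euler('xyz',s['ee_rot']);t=R.inv().apply((w-s['position']).reshape(-1,3)).reshape(w.shape)
m=(abs(t[:,:,0])<25)&(t[:,:,2]>-60)&(t[:,:,2]<25)&(abs(t[:,:,1])<75)
for sg in (-1,1):
    q=t[m&(np.sign(t[:,:,1])==sg)]
    if len(q): print(sg,len(q),np.round(np.percentile(q,[1,50,99],axis=0),1).tolist())
go(525.3,47.1,145,2.606)
E
```

```text
5.45 [523.20442964  50.0431274  146.36756455] [3.14115695e+00 3.39147238e-04 2.60566238e+00] 18.700000000000003
[461.7 -56.7  32.7] z [60.9 68.6 71.1] n 2271 px [140. 232.]
[526.   47.3  32.7] z [61.5 69.5 71.2] n 1692 px [315. 238.]
[634.9 158.6  32.8] z [61.2 71.2 76.8] n 3350 px [524. 286.]
[630.4   3.8  32.8] z [60.9 68.  71. ] n 1871 px [335. 371.]
-1 1227 [[-10.3, -55.6, -59.9], [6.1, -42.7, -53.7], [11.8, -42.1, -44.1]]
1 1230 [[-10.3, 42.4, -59.9], [6.2, 43.0, -53.6], [11.9, 55.9, -44.1]]
shift [-3.2 -1.4  1.4] turn [ 0.  0. -0.]
```

View pics/w2.png

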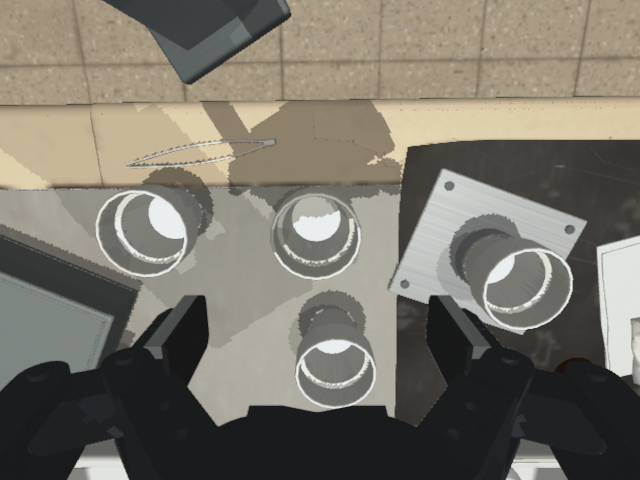

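Three loose cups show at (145,232), (315,236) and (335,371), with the base cup on the plate at (527,287). The fingers are at both sides. I'll check how far the fingertips really reach.

Run:
```python
from h import *
s=observe()
p=viewer.camera('wrist');w=pts(p)
R=Ro.from_euler('xyz',s['ee_rot']);t=R.inv().apply((w-s['position']).reshape(-1,3)).reshape(w.shape)
print(np.round(R.inv().apply(p['xyz']-s['position']),1))
for v,u in ((298,200),(305,200),(320,200),(340,205),(300,180),(340,165),(370,160),(298,432),(310,432),(345,470)): print(v,u,np.round(t[v,u],1),round(float(p['depth'][v,u]),1))
```

```text
[  71.2    0.2 -173.2]
298 200 [ 10.8 -42.6 -49.3] 135.8
305 200 [  8.4 -42.6 -50.2] 135.7
320 200 [  3.1 -42.6 -51.6] 135.8
340 205 [ -6.8 -42.3 -49.2] 140.8
300 180 [ 11.3 -49.  -52. ] 133.1
340 165 [ 11.5 -44.  -78.2] 107.9
370 160 [ 12.5 -39.1 -93.5] 92.9
298 432 [ 10.2  43.  -47.9] 137.4
310 432 [  6.3  42.8 -49.7] 136.7
345 470 [ 11.8  43.7 -81.1] 105.0
```

Emit:
servo_tool:
  rows:
    - [0,0,0,0,0,0,1]
    - [0,0,0,0,0,0,1]
    - [0,0,0,0,0,0,1]
    - [0,0,0,0,0,0,1]
    - [0,0,0,0,0,0,1]
  force: 30

```text
time: 6.05
position: [523.3, 49.5, 146.1]
ee_rot: [3.142, -0.0, 2.606]
wrist_force: [-0.1, -0.6, 0.3]
finger_gap: 0.146
grasp_force: 0.0
```

Emit:
servo_tool:
  rows:
    - [0,0,0,0,0,0,1]
    - [0,0,0,0,0,0,1]
    - [0,0,0,0,0,0,1]
    - [0,0,0,0,0,0,1]
    - [0,0,0,0,0,0,1]

```text
time: 6.55
position: [523.3, 49.6, 146.1]
ee_rot: [3.142, -0.0, 2.606]
wrist_force: [-0.5, 0.3, 0.9]
finger_gap: -0.001
grasp_force: 0.0
```

Run:
```python
from h import *
s=observe()
p=viewer.camera('wrist');w=pts(p);save(p,'w3')
R=Ro.from_euler('xyz',s['ee_rot']);t=R.inv().apply((w-s['position']).reshape(-1,3)).reshape(w.shape)
m=(abs(t[:,:,0])<25)&(t[:,:,2]<25)&(abs(t[:,:,1])<75)
print(s['finger_gap'],ctrl.grip_depth,np.round(np.percentile(t[m],[0,1,50,99,100],axis=0),1).tolist())
for v in range(290,430,10): print(v,np.round(t[v,320],1),np.round(t[v,300],1))
```

```text
-0.0011748241989249393 18.700000000000003 [[-12.0, -60.9, -131.1], [-7.5, -55.2, -129.0], [12.1, 0.3, -107.9], [20.5, 56.1, -45.8], [21.8, 62.6, -33.7]]
290 [ 11.    1.5 -42.7] [ 11.1  -6.2 -42.9]
300 [ 11.5   1.4 -52.2] [ 11.6  -5.8 -52.5]
310 [ 11.2   1.4 -59.3] [ 11.3  -5.5 -59.3]
320 [ 11.5   1.3 -66.4] [ 11.7  -5.1 -66.9]
330 [  8.8   1.3 -68.1] [ 12.2  -4.8 -73.8]
340 [  5.4   1.3 -68.5] [ 12.3  -4.6 -79.5]
350 [  1.5   1.3 -68.1] [ 12.4  -4.3 -84.6]
360 [ -2.    1.3 -68.5] [ 12.5  -4.1 -89.2]
370 [ -6.2   1.3 -67.9] [ 14.8  -3.8 -96.5]
380 [-10.4   1.4 -67.5] [ 13.2  -3.7 -98.1]
390 [-143.2    3.1   91.5] [ 10.7  -3.7 -98.5]
400 [-143.1    3.    79.4] [  7.6  -3.8 -98.3]
410 [-212.7    3.8  146.6] [  10.6   -3.5 -104.9]
420 [  10.3    1.  -107.5] [  11.    -3.3 -108.3]
```

View pics/w3.png

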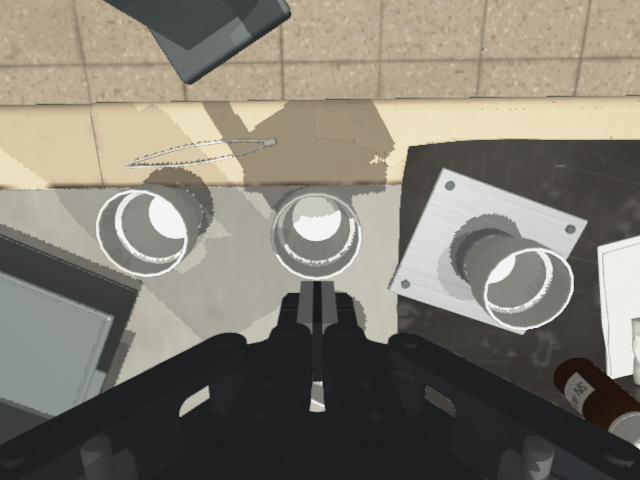

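Run:
```python
from h import *
s=observe();print(s['position'])
for n in('scene','side'):
    p=viewer.camera(n);w=pts(p)
    m=(abs(w[:,:,0]-523)<40)&(abs(w[:,:,1]-50)<40)&(w[:,:,2]>90)&(w[:,:,2]<400)
    q=w[m];i=np.argsort(q[:,2])[:12]
    print(n,len(q));print(np.round(q[i]).tolist(), np.c_[np.nonzero(m)][i][:4].tolist())
    v,u=np.c_[np.nonzero(m)][i[0]]
    cv2.imwrite(f'pics/tip_{n}.png',cv2.resize(p['pixels'][max(0,v-70):v+70,u-70:u+70,::-1],None,fx=4,fy=4))
```

```text
[523.28136459  49.57197121 146.12248028]
scene 2144
[[525.0, 45.0, 175.0], [519.0, 43.0, 178.0], [528.0, 39.0, 178.0], [521.0, 42.0, 178.0], [526.0, 40.0, 179.0], [512.0, 49.0, 179.0], [526.0, 41.0, 180.0], [528.0, 39.0, 181.0], [531.0, 41.0, 182.0], [512.0, 48.0, 182.0], [515.0, 42.0, 183.0], [521.0, 39.0, 183.0]] [[160, 272], [160, 270], [160, 274], [160, 271]]
side 1108
[[518.0, 49.0, 177.0], [521.0, 47.0, 177.0], [523.0, 45.0, 177.0], [528.0, 41.0, 178.0], [514.0, 46.0, 178.0], [530.0, 36.0, 179.0], [523.0, 36.0, 180.0], [514.0, 45.0, 182.0], [519.0, 40.0, 182.0], [527.0, 36.0, 182.0], [529.0, 34.0, 183.0], [521.0, 38.0, 183.0]] [[182, 282], [182, 283], [182, 284], [182, 286]]
```

View pics/tip_side.png

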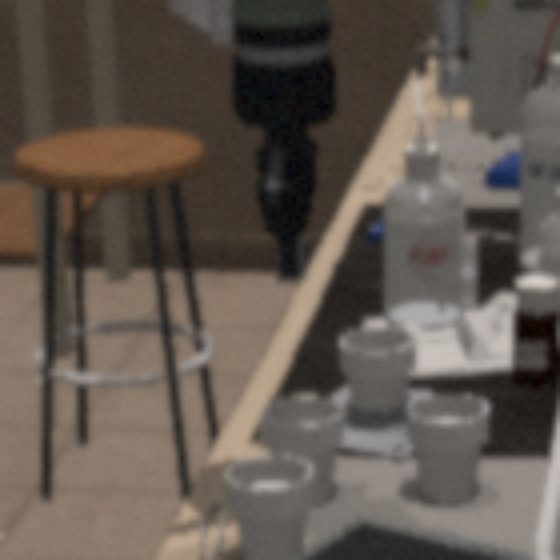

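All three cameras put the shut fingertips about 32 mm above the reported TCP (45 mm when open). I'll plan heights with that offset. Opening, then gripping the first cup at its collar.

Emit:
servo_tool:
  rows:
    - [-3.5,-0.6,0,0,0,0,0]
    - [-3.5,-0.6,0,0,0,0,0]
    - [-3.5,-0.6,0,0,0,0,0]
    - [-3.5,-0.6,0,0,0,0,0]
    - [-3.5,-0.6,0,0,0,0,0]
  force: 25

```text
time: 7.2
position: [526.0, 47.3, 146.1]
ee_rot: [3.142, -0.0, 2.606]
wrist_force: [0.3, -0.5, 1.0]
finger_gap: 0.85
grasp_force: 0.0
```

Emit:
servo_tool:
  rows:
    - [0,0,10,0,0,0,0]
    - [0,0,40,0,0,0,0]
    - [0,0,70,0,0,0,0]
    - [0,0,95,0,0,0,0]
    - [0,0,95,0,0,0,0]

```text
time: 7.7
position: [522.7, 47.1, 47.5]
ee_rot: [-3.137, -0.007, 2.606]
wrist_force: [-1.0, -0.5, 0.5]
finger_gap: 1.0
grasp_force: 0.0
```

Emit:
servo_tool:
  rows:
    - [0,0,15,0,0,0,0]
    - [0,0,30,0,0,0,0]
    - [0,0,42,0,0,0,0]
    - [0,0,42,0,0,0,0]
    - [0,0,42,0,0,0,0]

```text
time: 8.2
position: [526.4, 47.3, 9.6]
ee_rot: [3.141, 0.001, 2.606]
wrist_force: [0.0, -0.7, 0.2]
finger_gap: 1.003
grasp_force: 0.0
```

Emit:
servo_tool:
  rows:
    - [0,0,0,0,0,0,1]
    - [0,0,0,0,0,0,1]
    - [0,0,0,0,0,0,1]
    - [0,0,0,0,0,0,1]
    - [0,0,0,0,0,0,1]

```text
time: 8.7
position: [526.8, 47.3, 10.3]
ee_rot: [3.14, 0.002, 2.606]
wrist_force: [-0.0, -0.7, 5.6]
finger_gap: 0.761
grasp_force: 27.7
```

Emit:
servo_tool:
  rows:
    - [0,0,0,0,0,0,1]
    - [0,0,-4,0,0,0,1]
    - [0,0,-14,0,0,0,1]
    - [0,0,-30,0,0,0,1]
    - [0,0,-50,0,0,0,1]

```text
time: 9.2
position: [525.4, 47.3, 59.6]
ee_rot: [-3.141, -0.001, 2.606]
wrist_force: [-0.3, 0.2, -1.0]
finger_gap: 0.755
grasp_force: 27.9
```

Emit:
servo_tool:
  rows:
    - [0,0,-25,0,0,0,1]
    - [0,0,-50,0,0,0,1]
    - [0,0,-75,0,0,0,1]
    - [0,0,-90,0,0,0,1]
    - [0,0,-90,0,0,0,1]

```text
time: 9.7
position: [527.5, 47.4, 151.9]
ee_rot: [3.138, 0.005, 2.606]
wrist_force: [0.1, 0.1, -0.5]
finger_gap: 0.757
grasp_force: 27.9
```

```bash
cat >> h.py <<'E'
def fingers(p,s):
    w=pts(p);R=Ro.from_euler('xyz',s['ee_rot']);t=R.inv().apply((w-s['position']).reshape(-1,3)).reshape(w.shape)
    return w,t
E
python3 - <<'E'
from h import *
s=observe();print(s['time'],s['position'],s['ee_rot'],s['finger_gap'],s['grasp_force'],s['wrist_force'])
p=viewer.camera('wrist');save(p,'w4');w,t=fingers(p,s)
print('all');[print(*r) for r in rims(p,60,80,(380,700,-150,260))]
print('held');[print(*r) for r in rims(p,s['position'][2]+40,s['position'][2]+70,(450,600,-50,150))]
go(634.9,158.8,150)
E
```

```text
9.7 [527.53135858  47.404699   151.90542226] [3.13824774 0.00466993 2.60584554] 0.7568433890248927 27.922450890764594 [ 0.05692074  0.10699698 -0.49323773]
all
[461.8 -56.6  32.7] z [60.8 68.7 71.1] n 2186 px [142. 223.]
[635.1 158.2  32.9] z [61.2 71.3 76.8] n 3185 px [521. 276.]
held
[521.4  51.   46.4] z [194.  208.  217.7] n 16165 px [316. 331.]
shift [-36.3 151.2   0.5] turn [0.001 0.002 0.   ]
```

View pics/w4.png

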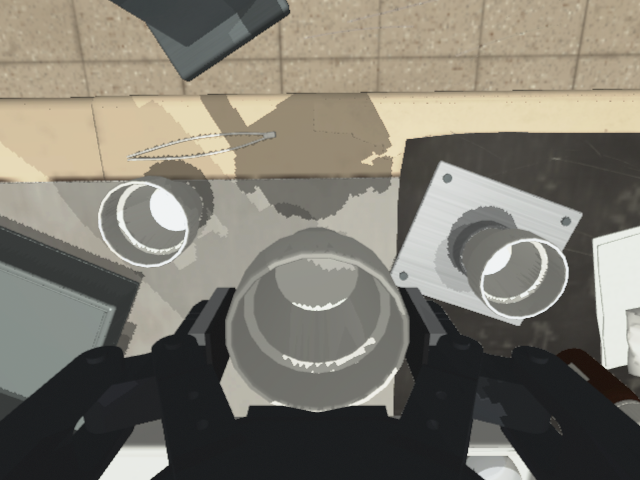

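The cup is held squarely between the pads, and the base cup shows at (521,276). Carrying it above the stack.

Emit:
servo_tool:
  rows:
    - [-5,20,0,0,0,0,1]
    - [-13,55,0,0,0,0,1]
    - [-24,100,0,0,0,0,1]
    - [-32,135,0,0,0,0,1]
    - [-36,151,0,0,0,0,1]

```text
time: 10.25
position: [635.0, 161.0, 146.9]
ee_rot: [-3.141, -0.002, 2.607]
wrist_force: [-0.4, -0.8, -0.6]
finger_gap: 0.758
grasp_force: 28.0
```

Emit:
servo_tool:
  rows:
    - [0,0,0,0,0,0,1]
    - [0,0,0,0,0,0,1]
    - [0,0,0,0,0,0,1]

```text
time: 10.55
position: [632.9, 157.8, 148.4]
ee_rot: [-3.14, -0.001, 2.605]
wrist_force: [-0.0, -0.9, -0.4]
finger_gap: 0.761
grasp_force: 28.0
```

Run:
```python
from h import *
go(634.9,158.6,150,2.606)
p=viewer.camera('wrist');save(p,'w5');s=observe();w,t=fingers(p,s)
print(s['position'],s['ee_rot'])
# held rim: topmost ring
m=(abs(t[:,:,1])<34)&(t[:,:,2]<-50)&(t[:,:,2]>-66)
q=t[m];h=cv2.convexHull(q[:,:2].astype(np.float32))[:,0];print(cv2.minEnclosingCircle(h),np.percentile(q[:,2],[2,50]))
m=(w[:,:,2]>66)&(w[:,:,2]<82)&(abs(w[:,:,0]-635)<45)&(abs(w[:,:,1]-159)<45)
q=w[m];print(len(q), np.round(np.percentile(q,[0,50,100],axis=0),1) if len(q) else '')
if len(q)>20:
    q=q[q[:,2]>74]; print(circ(q[:,:2]))
```

```text
shift [-1.3  1.7 -1.6] turn [-0.002 -0.001 -0.001]
[633.05796505 157.76589173 148.81974987] [-3.14058020e+00 -9.08477342e-04  2.60498833e+00]
((2.220335006713867, 0.008988003246486187), 35.2725830078125) [-64.38040494 -58.32080114]
861 [[603.2 129.4  66.1]
 [614.6 175.6  75.8]
 [657.1 191.   78.3]]
(np.float64(635.2834431923341), np.float64(159.0219496641098), np.float64(30.579435607578578))
```

Emit:
servo_tool:
  rows:
    - [-1.5,2,5,0,0,0,1]
    - [-1.5,2,20,0,0,0,1]
    - [-1.5,2,40,0,0,0,1]
    - [-1.5,2,55,0,0,0,1]
    - [-1.5,2,55,0,0,0,1]

```text
time: 11.1
position: [634.4, 158.8, 91.6]
ee_rot: [-3.138, -0.004, 2.605]
wrist_force: [-0.8, 0.1, -1.2]
finger_gap: 0.759
grasp_force: 28.0
```

Emit:
servo_tool:
  rows:
    - [0,0,10,0,0,0,1]
    - [0,0,20,0,0,0,1]
    - [0,0,30,0,0,0,1]
    - [0,0,38,0,0,0,1]
    - [0,0,38,0,0,0,1]

```text
time: 11.6
position: [635.4, 159.4, 54.5]
ee_rot: [-3.14, -0.002, 2.606]
wrist_force: [0.2, -1.1, -1.2]
finger_gap: 0.758
grasp_force: 28.0
```

Emit:
servo_tool:
  rows:
    - [0,0,2,0,0,0,1]
    - [0,0,4,0,0,0,1]
    - [0,0,6,0,0,0,1]
    - [0,0,8,0,0,0,1]
    - [0,0,8,0,0,0,1]

```text
time: 12.1
position: [636.2, 159.7, 47.9]
ee_rot: [-3.141, -0.0, 2.606]
wrist_force: [-0.5, -0.1, 0.5]
finger_gap: 0.762
grasp_force: 28.0
```

Emit:
servo_tool:
  rows:
    - [0.5,-1,1,0,0,0,1]
    - [0.5,-1,3,0,0,0,1]
    - [0.5,-1,5,0,0,0,1]
    - [0.5,-1,6,0,0,0,1]
    - [0.5,-1,6,0,0,0,1]

```text
time: 12.6
position: [635.3, 159.0, 41.9]
ee_rot: [-3.141, -0.0, 2.606]
wrist_force: [-0.8, -0.2, -0.6]
finger_gap: 0.76
grasp_force: 28.0
```

Emit:
servo_tool:
  rows:
    - [0,0,1,0,0,0,1]
    - [0,0,2,0,0,0,1]
    - [0,0,2,0,0,0,1]

```text
time: 12.9
position: [635.7, 159.2, 40.4]
ee_rot: [3.141, 0.0, 2.606]
wrist_force: [0.4, 0.5, 0.3]
finger_gap: 0.763
grasp_force: 28.1
```

Emit:
servo_tool:
  rows:
    - [0,0,1,0,0,0,1]
    - [0,0,2,0,0,0,1]
    - [0,0,2,0,0,0,1]

```text
time: 13.2
position: [636.0, 159.3, 40.3]
ee_rot: [3.14, 0.002, 2.606]
wrist_force: [-2.1, 0.2, 9.4]
finger_gap: 0.762
grasp_force: 28.8
```

Emit:
servo_tool:
  rows:
    - [0,0,-2,0,0,0,0]
    - [0,0,-2,0,0,0,0]
    - [0,0,-2,0,0,0,0]
    - [0,0,-2,0,0,0,0]
    - [0,0,-2,0,0,0,0]

```text
time: 13.7
position: [635.2, 159.0, 39.7]
ee_rot: [-3.141, -0.0, 2.606]
wrist_force: [0.6, 0.4, -0.2]
finger_gap: 1.0
grasp_force: 0.0
```

Emit:
servo_tool:
  rows:
    - [0,0,-5,0,0,0,0]
    - [0,0,-25,0,0,0,0]
    - [0,0,-55,0,0,0,0]
    - [0,0,-90,0,0,0,0]
    - [0,0,-110,0,0,0,0]

```text
time: 14.2
position: [636.6, 159.3, 153.6]
ee_rot: [3.138, 0.003, 2.606]
wrist_force: [-0.3, 0.5, 0.4]
finger_gap: 0.996
grasp_force: 0.0
```

Emit:
servo_tool:
  rows:
    - [-20,-35,0,0,0,0,0]
    - [-40,-70,0,0,0,0,0]
    - [-60,-105,0,0,0,0,0]
    - [-75,-136,0,0,0,0,0]
    - [-75,-136,0,0,0,0,0]

```text
time: 14.7
position: [630.1, -0.3, 150.5]
ee_rot: [-3.14, 0.001, 2.601]
wrist_force: [-0.1, 1.6, -0.0]
finger_gap: 1.002
grasp_force: 0.0
```

Emit:
servo_tool:
  rows:
    - [0,0,0,0,0,0,0]
    - [0,0,0,0,0,0,0]
    - [0,0,0,0,0,0,0]

```text
time: 15.0
position: [630.6, 5.1, 150.1]
ee_rot: [3.141, -0.0, 2.607]
wrist_force: [-0.8, 0.0, -0.7]
finger_gap: 1.0
grasp_force: 0.0
```

Run:
```python
from h import *
s=observe();print(s['time'],s['position'],s['ee_rot'])
p=viewer.camera('wrist');save(p,'w6')
for a,b in ((60,80),(90,110)): print(a);[print(*r) for r in rims(p,a,b,(380,690,-150,260))]
p=viewer.camera('scene')
for a,b in ((60,80),(90,110)): print('scene',a);[print(*r) for r in rims(p,a,b,(380,680,-150,260))]
go(630.4,3.6,9,2.606)
```

```text
15.0 [630.56432489   5.07786119 150.141626  ] [ 3.14123347e+00 -6.41792290e-05  2.60731918e+00]
60
[461.9 -56.8  32.9] z [61.  68.6 71.2] n 3213 px [92. 53.]
[631.9 152.7  31.6] z [61.2 71.1 78.7] n 1157 px [482. 124.]
[636.4 160.9  29.4] z [61.7 74.2 79.4] n 3026 px [552. 119.]
[630.9   3.2  32.6] z [61.3 69.5 71.2] n 1647 px [315. 234.]
[680.7 -95.7  29.5] z [62.7 66.7 68.1] n 940 px [237. 342.]
90
[635.  159.   32.7] z [ 90.9  98.5 101.1] n 3764 px [552. 118.]
scene 60
[641.  174.4  23.2] z [62.1 72.9 79.2] n 96 px [298. 148.]
[633.7 151.6  30.9] z [61.2 70.4 78.8] n 142 px [299. 161.]
[631.4   1.5  33.3] z [60.7 67.3 72.4] n 217 px [321. 194.]
[ 660.7 -119.6   33.9] z [63.6 67.  69.3] n 112 px [357. 223.]
[461.5 -57.9  34. ] z [60.6 67.3 71.8] n 244 px [266. 231.]
scene 90
[636.  157.8  34.9] z [ 90.8  97.5 101.8] n 199 px [298. 147.]
shift [ -0.6  -1.3 141.1] turn [ 0.    -0.     0.001]
```

View pics/w6.png

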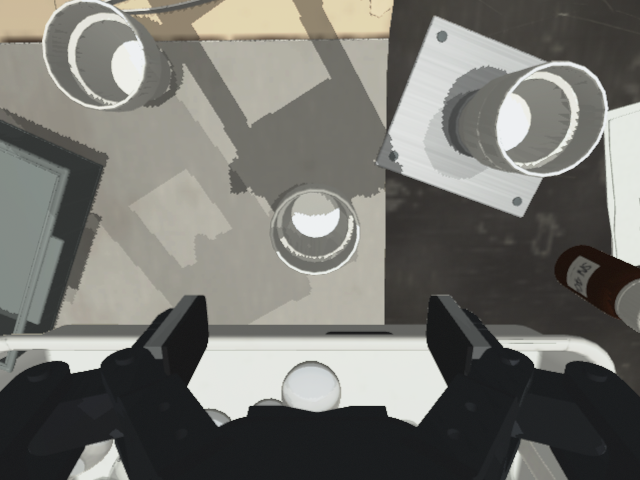

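The first cup is nested, with the stack rim at (552,118) and z 101. The next cup sits at (315,232), between the fingers. Gripping it.

Emit:
servo_tool:
  rows:
    - [-1.3,-1.5,15,0,0,0,0]
    - [-1.3,-1.5,45,0,0,0,0]
    - [-1.3,-1.5,75,0,0,0,0]
    - [-1.3,-1.5,95,0,0,0,0]
    - [-1.3,-1.5,95,0,0,0,0]

```text
time: 15.6
position: [628.4, 2.6, 51.9]
ee_rot: [-3.138, -0.006, 2.607]
wrist_force: [-0.6, 0.4, -0.4]
finger_gap: 1.0
grasp_force: 0.0
```

Emit:
servo_tool:
  rows:
    - [0,0,15,0,0,0,0]
    - [0,0,32,0,0,0,0]
    - [0,0,46,0,0,0,0]
    - [0,0,46,0,0,0,0]
    - [0,0,46,0,0,0,0]

```text
time: 16.1
position: [631.3, 2.1, 9.7]
ee_rot: [3.141, 0.001, 2.606]
wrist_force: [0.4, -0.0, 0.0]
finger_gap: 1.0
grasp_force: 0.0
```

Emit:
servo_tool:
  rows:
    - [0,0,0,0,0,0,1]
    - [0,0,0,0,0,0,1]
    - [0,0,0,0,0,0,1]
    - [0,0,0,0,0,0,1]
    - [0,0,0,0,0,0,1]

```text
time: 16.6
position: [631.8, 2.0, 10.5]
ee_rot: [3.14, 0.002, 2.606]
wrist_force: [-0.0, 0.2, 6.2]
finger_gap: 0.756
grasp_force: 27.9
```

Emit:
servo_tool:
  rows:
    - [0,0,0,0,0,0,1]
    - [0,0,-4,0,0,0,1]
    - [0,0,-14,0,0,0,1]
    - [0,0,-34,0,0,0,1]
    - [0,0,-60,0,0,0,1]

```text
time: 17.1
position: [629.7, 1.8, 68.9]
ee_rot: [-3.14, -0.003, 2.606]
wrist_force: [0.5, -0.6, -0.4]
finger_gap: 0.753
grasp_force: 27.9
```

Emit:
servo_tool:
  rows:
    - [0,0,-25,0,0,0,1]
    - [0,0,-50,0,0,0,1]
    - [0,0,-75,0,0,0,1]
    - [0,0,-100,0,0,0,1]
    - [0,0,-100,0,0,0,1]

```text
time: 17.6
position: [633.0, 1.8, 173.6]
ee_rot: [3.138, 0.007, 2.606]
wrist_force: [0.9, -0.9, -0.5]
finger_gap: 0.757
grasp_force: 27.9
```

Run:
```python
from h import *
s=observe();print(s['time'],s['position'],s['ee_rot'],s['finger_gap'])
p=viewer.camera('wrist')
for a,b in ((60,80),(90,110)): print(a);[print(*r) for r in rims(p,a,b,(380,690,-150,260))]
go(635,159,170,2.606)
```

```text
17.6 [632.97631593   1.77602372 173.5525974 ] [3.13750606 0.00709554 2.60574719] 0.7569092804735775
60
[461.8 -57.1  32.8] z [60.9 68.7 71.1] n 2658 px [111.  52.]
[631.7 152.4  31.6] z [61.3 71.4 79.1] n 930 px [470. 118.]
[636.  160.8  29.3] z [61.6 74.2 79.4] n 2488 px [534. 112.]
[ 647.1 -144.6    8. ] z [61.2 66.4 68.1] n 178 px [176. 320.]
90
[635.1 159.1  32.8] z [ 91.   98.6 101.1] n 2966 px [533. 111.]
shift [ 77.4 136.9   1.1] turn [ 0.002  0.003 -0.   ]
```

Emit:
servo_tool:
  rows:
    - [12,20,0,0,0,0,1]
    - [30,55,0,0,0,0,1]
    - [53,95,0,0,0,0,1]
    - [70,125,0,0,0,0,1]
    - [76,137,0,0,0,0,1]

```text
time: 18.15
position: [634.1, 161.5, 167.1]
ee_rot: [-3.14, -0.003, 2.609]
wrist_force: [0.2, 0.2, -1.1]
finger_gap: 0.757
grasp_force: 28.0
```

Emit:
servo_tool:
  rows:
    - [0,0,0,0,0,0,1]
    - [0,0,0,0,0,0,1]
    - [0,0,0,0,0,0,1]
    - [0,0,0,0,0,0,1]

```text
time: 18.55
position: [635.4, 156.9, 169.1]
ee_rot: [-3.141, 0.0, 2.604]
wrist_force: [-0.2, -0.1, -0.1]
finger_gap: 0.756
grasp_force: 28.0
```

Run:
```python
from h import *
s=observe();print(s['position']);go(636.2,158.3,67,2.606)
```

```text
[635.4488598  156.90006513 169.07922489]
shift [1.000e-01 1.600e+00 1.021e+02] turn [-0.     0.    -0.002]
```

Emit:
servo_tool:
  rows:
    - [0,1.6,5,0,0,0,1]
    - [0,1.6,20,0,0,0,1]
    - [0,1.6,40,0,0,0,1]
    - [0,1.6,55,0,0,0,1]
    - [0,1.6,55,0,0,0,1]

```text
time: 19.05
position: [634.5, 159.0, 111.4]
ee_rot: [-3.138, -0.004, 2.605]
wrist_force: [0.1, 0.3, -0.8]
finger_gap: 0.755
grasp_force: 28.0
```

Emit:
servo_tool:
  rows:
    - [0,0,10,0,0,0,1]
    - [0,0,20,0,0,0,1]
    - [0,0,30,0,0,0,1]
    - [0,0,38,0,0,0,1]
    - [0,0,38,0,0,0,1]

```text
time: 19.55
position: [635.3, 159.6, 74.5]
ee_rot: [-3.14, -0.002, 2.606]
wrist_force: [0.0, 0.5, -1.3]
finger_gap: 0.76
grasp_force: 28.0
```

Emit:
servo_tool:
  rows:
    - [0,0,2,0,0,0,1]
    - [0,0,4,0,0,0,1]
    - [0,0,6,0,0,0,1]
    - [0,0,8,0,0,0,1]
    - [0,0,8,0,0,0,1]

```text
time: 20.05
position: [636.1, 159.8, 67.9]
ee_rot: [-3.141, -0.0, 2.606]
wrist_force: [-0.6, -0.4, -1.9]
finger_gap: 0.758
grasp_force: 28.0
```

Emit:
servo_tool:
  rows:
    - [0,0,1,0,0,0,1]
    - [0,0,2,0,0,0,1]
    - [0,0,3,0,0,0,1]
    - [0,0,3,0,0,0,1]

```text
time: 20.45
position: [636.2, 159.8, 65.0]
ee_rot: [-3.142, -0.0, 2.606]
wrist_force: [-0.1, -0.7, -0.2]
finger_gap: 0.755
grasp_force: 28.0
```

Emit:
servo_tool:
  rows:
    - [0,0,1,0,0,0,1]
    - [0,0,2,0,0,0,1]
    - [0,0,2.5,0,0,0,1]
    - [0,0,2.5,0,0,0,1]

```text
time: 20.85
position: [636.4, 159.6, 64.4]
ee_rot: [3.141, 0.001, 2.606]
wrist_force: [-2.5, -1.3, 8.0]
finger_gap: 0.758
grasp_force: 28.7
```

Emit:
servo_tool:
  rows:
    - [0,0,-2,0,0,0,0]
    - [0,0,-2,0,0,0,0]
    - [0,0,-2,0,0,0,0]
    - [0,0,-2,0,0,0,0]
    - [0,0,-2,0,0,0,0]

```text
time: 21.35
position: [636.1, 159.9, 64.3]
ee_rot: [-3.141, -0.0, 2.606]
wrist_force: [-0.1, 0.6, -0.3]
finger_gap: 0.997
grasp_force: 0.0
```

Emit:
servo_tool:
  rows:
    - [0,0,-5,0,0,0,0]
    - [0,0,-25,0,0,0,0]
    - [0,0,-50,0,0,0,0]
    - [0,0,-75,0,0,0,0]
    - [0,0,-85,0,0,0,0]

```text
time: 21.85
position: [637.6, 160.2, 152.7]
ee_rot: [3.138, 0.004, 2.606]
wrist_force: [0.2, 0.1, -0.1]
finger_gap: 1.0
grasp_force: 0.0
```

Emit:
servo_tool:
  rows:
    - [5,-30,0,0,0,0,0]
    - [10,-70,0,0,0,0,0]
    - [15,-110,0,0,0,0,0]
    - [20,-150,0,0,0,0,0]
    - [25,-190,0,0,0,0,0]

```text
time: 22.35
position: [516.2, 8.2, 149.2]
ee_rot: [-3.141, -0.001, 2.606]
wrist_force: [1.1, 0.2, 0.0]
finger_gap: 1.003
grasp_force: 0.0
```

Emit:
servo_tool:
  rows:
    - [8,-40,0,0,0,0,0]
    - [14,-75,0,0,0,0,0]
    - [14,-85,0,0,0,0,0]
    - [14,-85,0,0,0,0,0]
    - [14,-85,0,0,0,0,0]

```text
time: 22.85
position: [463.2, -56.3, 149.7]
ee_rot: [3.141, 0.001, 2.606]
wrist_force: [-0.1, 0.7, -0.1]
finger_gap: 1.001
grasp_force: 0.0
```

Emit:
servo_tool:
  rows:
    - [0,0,0,0,0,0,0]
    - [0,0,0,0,0,0,0]

```text
time: 23.05
position: [463.0, -55.9, 149.4]
ee_rot: [3.141, -0.0, 2.607]
wrist_force: [-0.1, 0.3, 0.5]
finger_gap: 1.001
grasp_force: 0.0
```

Run:
```python
from h import *
s=observe();print(s['time'],s['position'],s['ee_rot'])
p=viewer.camera('wrist');save(p,'w7')
for a,b in ((60,80),): print(a);[print(*r) for r in rims(p,a,b,(380,690,-150,260))]
p=viewer.camera('scene');save(p,'s7')
for a,b in ((60,80),(114,134)): print('scene',a);[print(*r) for r in rims(p,a,b,(380,680,-150,260))]
go(461.8,-57,9,2.606)
```

```text
23.05 [463.02924752 -55.92313712 149.40303049] [ 3.14134181e+00 -1.33835023e-04  2.60714910e+00]
60
[461.5 -57.   32.5] z [61.3 69.5 71.2] n 1656 px [314. 231.]
[628.  133.8  19.4] z [60.2 63.5 67.9] n 316 px [635. 285.]
scene 60
[633.5 151.2  31.1] z [60.9 70.5 78.9] n 150 px [299. 160.]
[ 660.  -120.9   33.2] z [63.4 67.1 69.8] n 108 px [357. 224.]
[461.2 -58.1  33.6] z [61.1 67.6 72.2] n 232 px [266. 231.]
scene 114
[636.6 158.3  34.6] z [114.8 121.1 126. ] n 207 px [298. 139.]
shift [  0.3  -1.3 140.4] turn [ 0.    -0.     0.001]
```

Emit:
servo_tool:
  rows:
    - [0.7,-1.7,15,0,0,0,0]
    - [0.7,-1.7,45,0,0,0,0]
    - [0.7,-1.7,75,0,0,0,0]
    - [0.7,-1.7,95,0,0,0,0]
    - [0.7,-1.7,95,0,0,0,0]

```text
time: 23.65
position: [458.8, -57.2, 52.2]
ee_rot: [-3.139, -0.006, 2.606]
wrist_force: [0.3, 0.4, -0.7]
finger_gap: 0.999
grasp_force: 0.0
```

Emit:
servo_tool:
  rows:
    - [0,0,15,0,0,0,0]
    - [0,0,32,0,0,0,0]
    - [0,0,45.5,0,0,0,0]
    - [0,0,45.5,0,0,0,0]
    - [0,0,45.5,0,0,0,0]

```text
time: 24.15
position: [461.8, -57.8, 10.0]
ee_rot: [3.141, 0.001, 2.606]
wrist_force: [0.6, -0.7, -0.8]
finger_gap: 1.003
grasp_force: 0.0
```

Emit:
servo_tool:
  rows:
    - [0,0,0,0,0,0,1]
    - [0,0,0,0,0,0,1]
    - [0,0,0,0,0,0,1]
    - [0,0,0,0,0,0,1]
    - [0,0,0,0,0,0,1]

```text
time: 24.65
position: [461.9, -57.8, 10.3]
ee_rot: [3.14, 0.002, 2.606]
wrist_force: [-0.8, 1.1, 6.3]
finger_gap: 0.758
grasp_force: 27.2
```

Emit:
servo_tool:
  rows:
    - [0,0,0,0,0,0,1]
    - [0,0,-4,0,0,0,1]
    - [0,0,-14,0,0,0,1]
    - [0,0,-34,0,0,0,1]
    - [0,0,-60,0,0,0,1]

```text
time: 25.15
position: [459.8, -57.6, 69.5]
ee_rot: [-3.141, -0.002, 2.606]
wrist_force: [0.7, 0.2, -0.5]
finger_gap: 0.758
grasp_force: 28.0
```

Emit:
servo_tool:
  rows:
    - [0,0,-25,0,0,0,1]
    - [0,0,-55,0,0,0,1]
    - [0,0,-85,0,0,0,1]
    - [0,0,-120,0,0,0,1]
    - [0,0,-125,0,0,0,1]

```text
time: 25.65
position: [463.1, -58.2, 198.8]
ee_rot: [3.138, 0.008, 2.606]
wrist_force: [0.3, -0.4, -1.4]
finger_gap: 0.754
grasp_force: 28.1
```

Run:
```python
from h import *
s=observe();print(s['time'],s['position'],s['ee_rot'],s['finger_gap'])
p=viewer.camera('wrist')
for a,b in ((114,134),): print(a);[print(*r) for r in rims(p,a,b,(560,690,90,260))]
go(635.1,159.1,195,2.606)
```

```text
25.65 [463.14741434 -58.17751271 198.81519652] [3.13810619 0.00837583 2.605736  ] 0.7541219799790652
114
shift [-37.7 274.9   3.3] turn [ 0.002  0.006 -0.   ]
```

Emit:
servo_tool:
  rows:
    - [-3,20,0,0,0,0,1]
    - [-9,60,0,0,0,0,1]
    - [-15,105,0,0,0,0,1]
    - [-21,150,0,0,0,0,1]
    - [-27,195,0,0,0,0,1]

```text
time: 26.2
position: [583.5, 97.3, 192.7]
ee_rot: [-3.14, -0.002, 2.606]
wrist_force: [0.7, -0.3, -0.2]
finger_gap: 0.755
grasp_force: 28.1
```

Emit:
servo_tool:
  rows:
    - [-5,38,0,0,0,0,1]
    - [-9,65,0,0,0,0,1]
    - [-11,80,0,0,0,0,1]
    - [-11,80,0,0,0,0,1]
    - [-11,80,0,0,0,0,1]

```text
time: 26.7
position: [632.8, 158.8, 192.7]
ee_rot: [-3.139, -0.002, 2.606]
wrist_force: [-0.8, -1.0, -0.4]
finger_gap: 0.756
grasp_force: 28.1
```

Emit:
servo_tool:
  rows:
    - [0,0,0,0,0,0,1]
    - [0,0,0,0,0,0,1]
    - [0,0,0,0,0,0,1]
    - [0,0,0,0,0,0,1]

```text
time: 27.1
position: [633.7, 158.8, 194.5]
ee_rot: [3.141, 0.0, 2.605]
wrist_force: [-0.3, -0.3, -0.8]
finger_gap: 0.756
grasp_force: 28.1
```

Run:
```python
from h import *
s=observe();print(s['position']);go(635.7,158.7,90,2.606)
p=viewer.camera('wrist');w=pts(p)
m=(w[:,:,2]>122)&(w[:,:,2]<128)&(abs(w[:,:,0]-635)<45)&(abs(w[:,:,1]-159)<45)
q=w[m];print(len(q));
if len(q)>20: print(circ(q[:,:2]))
```

```text
[633.72991725 158.78194551 194.45028757]
shift [ -1.7   0.9 104.5] turn [ 0.     0.    -0.001]
706
(np.float64(635.0266525886141), np.float64(160.53456204695567), np.float64(30.58256545866415))
```

Emit:
servo_tool:
  rows:
    - [-1.5,1.5,5,0,0,0,1]
    - [-1.5,1.5,20,0,0,0,1]
    - [-1.5,1.5,40,0,0,0,1]
    - [-1.5,1.5,55,0,0,0,1]
    - [-1.5,1.5,55,0,0,0,1]

```text
time: 27.65
position: [634.3, 159.4, 136.2]
ee_rot: [-3.138, -0.004, 2.606]
wrist_force: [-0.5, -0.9, -0.2]
finger_gap: 0.747
grasp_force: 28.1
```

Emit:
servo_tool:
  rows:
    - [0,0,10,0,0,0,1]
    - [0,0,20,0,0,0,1]
    - [0,0,30,0,0,0,1]
    - [0,0,38,0,0,0,1]
    - [0,0,38,0,0,0,1]

```text
time: 28.15
position: [635.0, 159.6, 99.5]
ee_rot: [-3.14, -0.002, 2.606]
wrist_force: [-0.4, 0.4, -0.1]
finger_gap: 0.757
grasp_force: 28.1
```

Emit:
servo_tool:
  rows:
    - [0,0,2,0,0,0,1]
    - [0,0,4,0,0,0,1]
    - [0,0,6,0,0,0,1]
    - [0,0,8,0,0,0,1]
    - [0,0,8,0,0,0,1]

```text
time: 28.65
position: [635.8, 159.8, 92.9]
ee_rot: [-3.141, -0.0, 2.606]
wrist_force: [-0.3, -0.0, -0.4]
finger_gap: 0.756
grasp_force: 28.1
```

Emit:
servo_tool:
  rows:
    - [0,0,1,0,0,0,1]
    - [0,0,2,0,0,0,1]
    - [0,0,3,0,0,0,1]
    - [0,0,3,0,0,0,1]

```text
time: 29.05
position: [635.8, 159.8, 89.9]
ee_rot: [-3.141, -0.0, 2.606]
wrist_force: [-0.2, 0.8, -0.6]
finger_gap: 0.754
grasp_force: 28.1
```

Emit:
servo_tool:
  rows:
    - [0,0,1,0,0,0,1]
    - [0,0,2,0,0,0,1]
    - [0,0,3,0,0,0,1]
    - [0,0,3,0,0,0,1]

```text
time: 29.45
position: [636.2, 159.7, 88.4]
ee_rot: [3.141, 0.001, 2.606]
wrist_force: [-1.4, -0.2, 5.0]
finger_gap: 0.751
grasp_force: 28.6
```

Emit:
servo_tool:
  rows:
    - [0,0,-2,0,0,0,0]
    - [0,0,-2,0,0,0,0]
    - [0,0,-2,0,0,0,0]
    - [0,0,-2,0,0,0,0]
    - [0,0,-2,0,0,0,0]

```text
time: 29.95
position: [635.9, 159.8, 88.9]
ee_rot: [-3.142, -0.0, 2.606]
wrist_force: [0.2, 0.8, 0.1]
finger_gap: 1.003
grasp_force: 0.0
```

Emit:
servo_tool:
  rows:
    - [0,0,-5,0,0,0,0]
    - [0,0,-25,0,0,0,0]
    - [0,0,-55,0,0,0,0]
    - [0,0,-85,0,0,0,0]
    - [0,0,-110,0,0,0,0]

```text
time: 30.45
position: [636.3, 159.9, 201.3]
ee_rot: [3.14, 0.001, 2.606]
wrist_force: [0.9, 0.3, 0.4]
finger_gap: 0.999
grasp_force: 0.0
```

Emit:
servo_tool:
  rows:
    - [-2,-25,0,0,0,0,0]
    - [-5,-60,0,0,0,0,0]
    - [-8,-100,0,0,0,0,0]
    - [-11,-135,0,0,0,0,0]
    - [-13,-166,0,0,0,0,0]

```text
time: 30.95
position: [561.5, 9.0, 199.6]
ee_rot: [3.141, 0.001, 2.606]
wrist_force: [0.4, -0.8, -0.1]
finger_gap: 0.998
grasp_force: 0.0
```

Emit:
servo_tool:
  rows:
    - [-2,-35,0,0,0,0,0]
    - [-5,-70,0,0,0,0,0]
    - [-8,-105,0,0,0,0,0]
    - [-11,-140,0,0,0,0,0]
    - [-13,-166,0,0,0,0,0]

```text
time: 31.45
position: [487.8, -140.6, 199.6]
ee_rot: [-3.141, 0.001, 2.605]
wrist_force: [0.7, 0.0, 0.1]
finger_gap: 1.003
grasp_force: 0.0
```

Emit:
servo_tool:
  rows:
    - [-2,-35,0,0,0,0,0]
    - [-5,-70,0,0,0,0,0]
    - [-8,-105,0,0,0,0,0]
    - [-11,-140,0,0,0,0,0]
    - [-13,-166,0,0,0,0,0]

```text
time: 31.95
position: [414.3, -290.1, 199.6]
ee_rot: [-3.141, 0.001, 2.605]
wrist_force: [1.2, -0.5, -0.3]
finger_gap: 0.997
grasp_force: 0.0
```

Emit:
servo_tool:
  rows:
    - [0,0,0,0,0,0.7,0]
    - [0,0,0,0,0,0.7,0]
    - [0,0,0,0,0,0.7,0]
    - [0,0,0,0,0,0.7,0]
    - [0,0,0,0,0,0.7,0]

```text
time: 32.45
position: [415.2, -288.4, 199.5]
ee_rot: [3.141, 0.0, 1.901]
wrist_force: [-0.4, -0.1, -0.2]
finger_gap: 0.998
grasp_force: 0.0
```

Emit:
servo_tool:
  rows:
    - [0,0,0,0,0,0.335,0]
    - [0,0,0,0,0,0.335,0]
    - [0,0,0,0,0,0.335,0]
    - [0,0,0,0,0,0.335,0]
    - [0,0,0,0,0,0.335,0]

```text
time: 32.95
position: [415.3, -288.4, 199.4]
ee_rot: [3.141, 0.0, 1.572]
wrist_force: [0.1, -0.2, -0.4]
finger_gap: 1.003
grasp_force: 0.0
```

Run:
```python
from h import *
s=observe();print(s['time'],s['position'],s['ee_rot'])
p=viewer.camera('scene')
for a,b in ((138,158),): print('scene',a);[print(*r) for r in rims(p,a,b,(580,680,100,260))]
p=viewer.camera('wrist');save(p,'w8');w=pts(p)
def rect(m,n):
    q=w[m];r=cv2.minAreaRect(q[:,:2].astype(np.float32));print(n,len(q),r,np.round(np.percentile(q[:,2],[2,50,98]),1));return r
box=(abs(w[:,:,0]-400)<60)&(abs(w[:,:,1]+293)<60)
def big(m):
    n,l,st,c=cv2.connectedComponentsWithStats(m.astype(np.uint8));return l==1+np.argmax(st[1:,4])
for a,b in((50,60),(26,38),(12,20)): rect(big(box&(w[:,:,2]>a)&(w[:,:,2]<b)),(a,b))
fl=(w[:,:,2]>-1)&(w[:,:,2]<7)&(w[:,:,0]>320)&(w[:,:,0]<590)&(w[:,:,1]<-140)&(w[:,:,1]>-410)
o=viewer.outline_of('tub_in',p)
if o: print('tub',o[0]['score']);rect(o[0]['pixels']&(w[:,:,2]>50)&(w[:,:,2]<58)&~(box),'tubrim');rect(o[0]['pixels']&(w[:,:,2]<7),'floor')
```

```text
32.95 [ 415.27031165 -288.37963053  199.35406409] [3.14120159e+00 1.64974545e-04 1.57162248e+00]
scene 138
[642.9 155.9  33.1] z [139.  145.7 151. ] n 104 px [304. 131.]
(50, 60) 4683 ((395.2726745605469, -300.23193359375), (65.78971862792969, 61.70198440551758), 75.37999725341797) [51.3 53.6 56.8]
(26, 38) 201 ((361.02642822265625, -291.3227844238281), (39.50554275512695, 6.363766670227051), 74.95597839355469) [34.3 35.6 37. ]
(12, 20) 3 ((352.0520324707031, -238.33474731445312), (3.953418016433716, 0.01152121927589178), 35.02817916870117) [12.7 16.4 19.6]
tub 0.71
tubrim 11332 ((440.9168701171875, -283.3533935546875), (298.09259033203125, 189.15760803222656), 33.98440170288086) [50.7 55.  56.8]
floor 40783 ((449.084716796875, -292.25830078125), (339.5913391113281, 221.91635131835938), 34.04637145996094) [1.9 3.5 5.3]
```

View pics/w8.png

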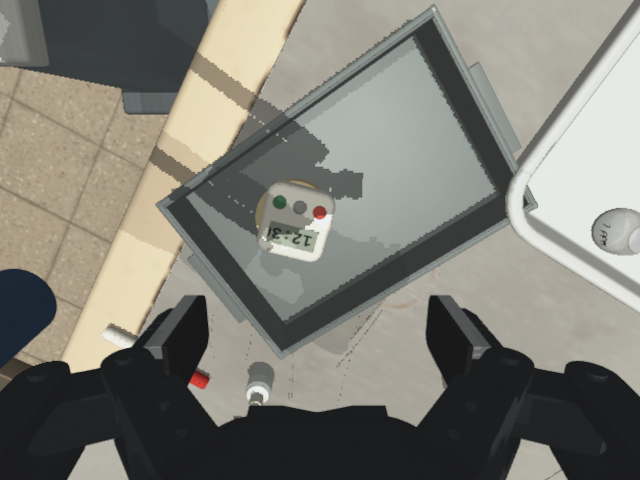

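The view shows the tub with its long axis about 34° from x, and the timer at (298,222) on top of the tape roll. No cup is in the tub. Gripping the timer by its sides.

Emit:
servo_tool:
  rows:
    - [-12,-20,20,0,0,0.256,0]
    - [-12,-20,50,0,0,0.256,0]
    - [-12,-20,80,0,0,0.256,0]
    - [-12,-20,110,0,0,0.256,0]
    - [-12,-20,110,0,0,0.256,0]

```text
time: 33.6
position: [392.7, -298.4, 85.8]
ee_rot: [-3.134, -0.004, 1.315]
wrist_force: [-0.3, 0.0, -0.1]
finger_gap: 0.999
grasp_force: 0.0
```

Emit:
servo_tool:
  rows:
    - [0,0,20,0,0,0,0]
    - [0,0,40,0,0,0,0]
    - [0,0,40,0,0,0,0]
    - [0,0,40,0,0,0,0]

```text
time: 34.0
position: [396.0, -300.9, 50.3]
ee_rot: [3.14, 0.001, 1.315]
wrist_force: [0.2, 0.5, 0.8]
finger_gap: 1.004
grasp_force: 0.0
```

Run:
```python
from h import *
s=observe();print(s['position'],s['ee_rot'])
p=viewer.camera('wrist');save(p,'w9');w=pts(p)
m=(w[:,:,2]>50)&(w[:,:,2]<60)&(abs(w[:,:,0]-395)<42)&(abs(w[:,:,1]+300)<42)
n,l,st,c=cv2.connectedComponentsWithStats(m.astype(np.uint8));q=w[l==1+np.argmax(st[1:,4])]
r=cv2.minAreaRect(q[:,:2].astype(np.float32));print(r);go(*r[0],-1,1.316)
m=(w[:,:,2]>26)&(w[:,:,2]<38)&(abs(w[:,:,0]-395)<60)&(abs(w[:,:,1]+300)<60);print(np.round(np.percentile(w[m],[0,50,100],axis=0)))
```

```text
[ 395.98564462 -300.86148126   50.30895084] [3.14012823e+00 5.42748517e-04 1.31497009e+00]
((395.3327331542969, -300.05963134765625), (66.04733276367188, 61.76472473144531), 75.49407958984375)
shift [ 0.8 -1.3 51.6] turn [ 0.002  0.001 -0.001]
[[ 335. -309.   26.]
 [ 365. -269.   35.]
 [ 428. -240.   38.]]
```

View pics/w9.png

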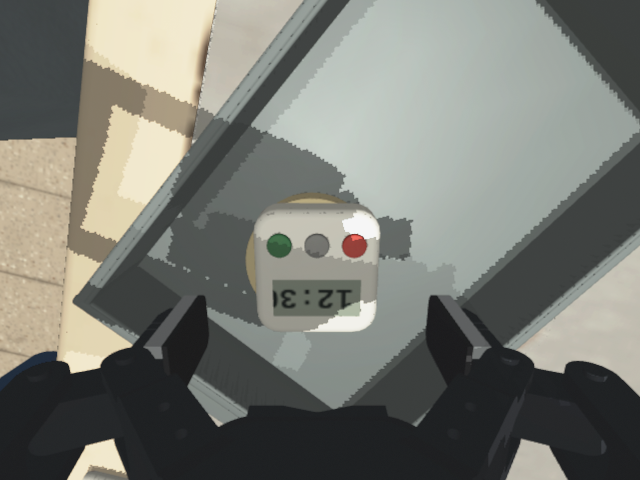

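The timer is squarely aligned between the open fingers, centred at (317,268).

Emit:
servo_tool:
  rows:
    - [0.5,-1,15,0,0,0,0]
    - [0.5,-1,32,0,0,0,0]
    - [0.5,-1,45,0,0,0,0]
    - [0.5,-1,51,0,0,0,0]
    - [0.5,-1,51,0,0,0,0]

```text
time: 34.55
position: [394.7, -299.8, -1.5]
ee_rot: [3.141, 0.0, 1.315]
wrist_force: [-0.6, 0.1, -0.8]
finger_gap: 0.999
grasp_force: 0.0
```

Emit:
servo_tool:
  rows:
    - [0,0,0,0,0,0,1]
    - [0,0,0,0,0,0,1]
    - [0,0,0,0,0,0,1]
    - [0,0,0,0,0,0,1]
    - [0,0,0,0,0,0,1]

```text
time: 35.05
position: [394.7, -300.0, -0.6]
ee_rot: [3.14, 0.001, 1.315]
wrist_force: [-1.1, 1.2, 5.0]
finger_gap: 0.72
grasp_force: 28.2
```

Emit:
servo_tool:
  rows:
    - [0,0,0,0,0,0,1]
    - [0,0,-4,0,0,0,1]
    - [0,0,-14,0,0,0,1]
    - [0,0,-30,0,0,0,1]
    - [0,0,-40,0,0,0,1]

```text
time: 35.55
position: [395.0, -300.0, 39.7]
ee_rot: [3.14, 0.001, 1.315]
wrist_force: [0.4, -0.4, -0.8]
finger_gap: 0.718
grasp_force: 27.6
```

Emit:
servo_tool:
  rows:
    - [0,0,-5,0,0,-0.1,1]
    - [0,0,-5,0,0,-0.25,1]
    - [0,0,-5,0,0,-0.4,1]
    - [0,0,-5,0,0,-0.55,1]
    - [0,0,-5,0,0,-0.65,1]

```text
time: 36.05
position: [394.6, -299.7, 43.7]
ee_rot: [3.141, 0.001, 1.97]
wrist_force: [0.5, 0.8, -0.7]
finger_gap: 0.722
grasp_force: 27.6
```

Emit:
servo_tool:
  rows:
    - [0,0,0,0,0,-0.1,1]
    - [0,0,0,0,0,-0.198,1]
    - [0,0,0,0,0,-0.198,1]
    - [0,0,0,0,0,-0.198,1]

```text
time: 36.45
position: [394.5, -299.7, 43.4]
ee_rot: [3.141, 0.0, 2.161]
wrist_force: [0.9, -0.3, -0.7]
finger_gap: 0.725
grasp_force: 27.6
```

Run:
```python
from h import *
s=observe();print(s['position'],s['ee_rot'],s['finger_gap'])
go(504.2,-284.1,45,2.164)
p=viewer.camera('wrist');save(p,'w10');w=pts(p)
m=(w[:,:,2]>32)&(w[:,:,2]<38)&(abs(w[:,:,0]-390)<50)&(abs(w[:,:,1]+295)<50)
n,l,st,c=cv2.connectedComponentsWithStats(m.astype(np.uint8));q=w[l==1+np.argmax(st[1:,4])]
print(len(q),cv2.minEnclosingCircle(cv2.convexHull(q[:,:2].astype(np.float32))))
```

```text
[ 394.52731338 -299.66602475   43.44375991] [3.14136494e+00 4.53773099e-04 2.16083648e+00] 0.7247437523239041
shift [-48.1  99.8  -1.5] turn [ 0.     0.    -0.003]
2320 ((381.91778564453125, -284.77386474609375), 30.42352867126465)
```

View pics/w10.png

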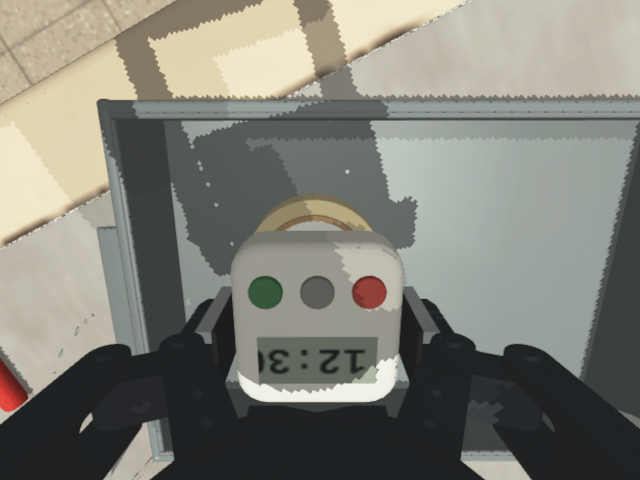

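The timer is held level, and the tape ring shows behind it at (315,215). Moving it to the tub's free part.

Emit:
servo_tool:
  rows:
    - [-8,16,0,0,0,0,1]
    - [-20,42,0,0,0,0,1]
    - [-34,70,0,0,0,0,1]
    - [-44,92,0,0,0,0,1]
    - [-48,100,0,0,0,0,1]

```text
time: 37.0
position: [507.5, -283.2, 43.1]
ee_rot: [3.14, 0.002, 2.164]
wrist_force: [0.3, 0.9, -0.3]
finger_gap: 0.72
grasp_force: 27.6
```

Emit:
servo_tool:
  rows:
    - [0,0,0,0,0,0,1]
    - [0,0,10,0,0,0,1]
    - [0,0,25,0,0,0,1]
    - [0,0,40,0,0,0,1]
    - [0,0,55,0,0,0,1]

```text
time: 37.5
position: [502.3, -283.6, -13.0]
ee_rot: [-3.141, -0.002, 2.161]
wrist_force: [-0.6, -0.4, -0.5]
finger_gap: 0.72
grasp_force: 27.6
```

Emit:
servo_tool:
  rows:
    - [0,0,6,0,0,0,1]
    - [0,0,11,0,0,0,1]
    - [0,0,16,0,0,0,1]
    - [0,0,19,0,0,0,1]
    - [0,0,19,0,0,0,1]

```text
time: 38.0
position: [504.0, -283.6, -31.0]
ee_rot: [-3.142, -0.0, 2.163]
wrist_force: [0.3, -0.4, -0.9]
finger_gap: 0.717
grasp_force: 27.6
```

Emit:
servo_tool:
  rows:
    - [0,0,1.5,0,0,0,1]
    - [0,0,1.5,0,0,0,0.13]
    - [0,0,1.5,0,0,0,0.13]
    - [0,0,1.5,0,0,0,0.13]
    - [0,0,1.5,0,0,0,0.13]

```text
time: 38.5
position: [504.3, -283.7, -32.2]
ee_rot: [3.141, 0.0, 2.163]
wrist_force: [0.7, 0.3, -0.0]
finger_gap: 0.871
grasp_force: 0.0
```

Emit:
servo_tool:
  rows:
    - [0,0,-8,0,0,0,0.13]
    - [0,0,-30,0,0,0,0.13]
    - [0,0,-60,0,0,0,0.13]
    - [0,0,-95,0,0,0,0.63]
    - [0,0,-130,0,0,0,0.63]

```text
time: 39.0
position: [504.0, -283.5, 99.3]
ee_rot: [3.142, -0.0, 2.163]
wrist_force: [-0.2, -0.3, 0.3]
finger_gap: 0.546
grasp_force: 0.0
```

Emit:
servo_tool:
  rows:
    - [15,-25,0,0,0,0,0.63]
    - [32,-55,0,0,0,0,0.63]
    - [50,-82,0,0,0,0,0.63]
    - [66,-102,0,0,0,0,0.63]
    - [66,-102,0,0,0,0,0.63]

```text
time: 39.5
position: [379.5, -284.8, 98.0]
ee_rot: [-3.141, -0.002, 2.161]
wrist_force: [-0.2, -0.6, 0.4]
finger_gap: 0.371
grasp_force: 0.0
```

Emit:
servo_tool:
  rows:
    - [0,0,0,0,0,0,0.63]
    - [0,0,0,0,0,0,0.63]
    - [0,0,0,0,0,0,0.63]

```text
time: 39.8
position: [383.8, -286.0, 97.7]
ee_rot: [3.141, 0.001, 2.163]
wrist_force: [-0.2, -0.9, -0.1]
finger_gap: 0.369
grasp_force: 0.0
```

Run:
```python
from h import *
s=observe();print(s['time'],s['position'],s['ee_rot'],s['finger_gap'])
p=viewer.camera('wrist');save(p,'w11');w,t=fingers(p,s)
m=(w[:,:,2]>31)&(w[:,:,2]<39)&(abs(w[:,:,0]-390)<60)&(abs(w[:,:,1]+290)<60)
n,l,st,c=cv2.connectedComponentsWithStats(m.astype(np.uint8));q=w[l==1+np.argmax(st[1:,4])]
print('tape',len(q),np.median(q[:,2]),cv2.minEnclosingCircle(cv2.convexHull(q[:,:2].astype(np.float32))))
m=(w[:,:,2]>14)&(w[:,:,2]<20)&(abs(w[:,:,0]-385)<45)&(abs(w[:,:,1]+290)<45)
q=w[m];print('lid',len(q),np.median(q[:,2]),np.round([q.min(0),q.max(0)]))
m=(w[:,:,2]>18)&(w[:,:,2]<26)&(abs(w[:,:,0]-504)<50)&(abs(w[:,:,1]+284)<50)
q=w[m]
if len(q)>50: print('timer',cv2.minAreaRect(q[:,:2].astype(np.float32)),np.median(q[:,2]))
m=(abs(t[:,:,1])<45)&(t[:,:,2]<-25)&(t[:,:,2]>-60)&(abs(t[:,:,0])<14);print('tip',np.percentile(t[m][:,2],[98,100]),np.percentile(t[m][:,1],[0,100]))
```

```text
39.8 [ 383.82056724 -286.0377653    97.69253845] [3.14112894e+00 7.59355293e-04 2.16349726e+00] 0.36883670090195975
tape 4447 35.35799922788314 ((392.7342529296875, -300.2069396972656), 36.22907638549805)
lid 3280 16.002745040864852 [[ 357. -326.   14.]
 [ 418. -264.   20.]]
timer ((501.5010986328125, -280.1322326660156), (61.87328338623047, 58.203514099121094), 34.0909309387207) 21.589935625185234
tip [-33.76560694 -30.96807793] [-29.59585753  29.3686154 ]
```

View pics/w11.png

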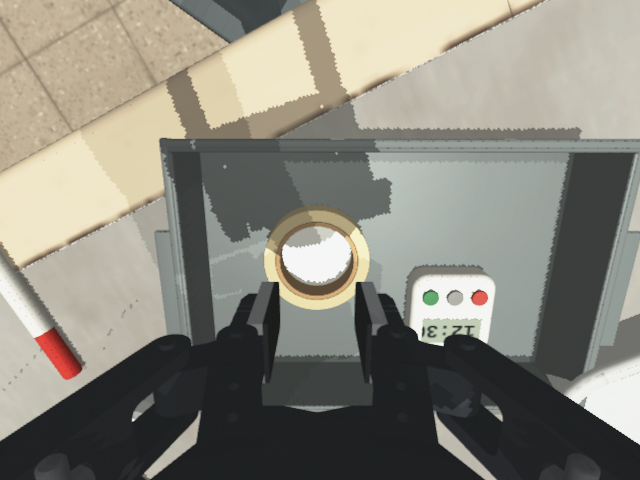

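The timer now lies at (450,305) in the tub. The tape ring is at (317,258) with the lid visible through its hole. I'll grip the ring's right wall with one finger in the hole.

Emit:
servo_tool:
  rows:
    - [-9,15,0,0,0,0,0.63]
    - [-16.7,30,15,0,0,0,0.63]
    - [-16.7,30,35,0,0,0,0.63]
    - [-16.7,30,55,0,0,0,0.63]
    - [-16.7,30,55,0,0,0,0.63]

```text
time: 40.35
position: [416.7, -281.6, 40.2]
ee_rot: [-3.14, -0.005, 2.164]
wrist_force: [-0.3, -0.6, -0.5]
finger_gap: 0.37
grasp_force: 0.0
```

Emit:
servo_tool:
  rows:
    - [0,0,0,0,0,0,0.63]
    - [0,0,0,0,0,0,0.63]

```text
time: 40.55
position: [418.1, -283.4, 43.5]
ee_rot: [3.141, 0.002, 2.163]
wrist_force: [1.1, 0.2, 0.6]
finger_gap: 0.368
grasp_force: 0.0
```

Run:
```python
from h import *
s=observe();print(s['position'],s['ee_rot'],s['finger_gap'])
go(418.2,-283.0,-13,2.164)
p=viewer.camera('wrist');w,t=fingers(p,s)
m=(w[:,:,2]>31)&(w[:,:,2]<39)&(abs(w[:,:,0]-390)<60)&(abs(w[:,:,1]+290)<60)
n,l,st,c=cv2.connectedComponentsWithStats(m.astype(np.uint8));q=w[l==1+np.argmax(st[1:,4])]
print('tape',len(q),np.median(q[:,2]),cv2.minEnclosingCircle(cv2.convexHull(q[:,:2].astype(np.float32))))
```

```text
[ 418.13020732 -283.40863927   43.47837429] [3.14068872e+00 1.98130639e-03 2.16300053e+00] 0.3675380000555315
shift [ 0.4  0.2 56.5] turn [ 0.001  0.002 -0.001]
tape 6738 35.40056765716312 ((392.6630554199219, -300.24432373046875), 36.34735107421875)
```

Emit:
servo_tool:
  rows:
    - [0,0,10,0,0,0,0.63]
    - [0,0,25,0,0,0,0.63]
    - [0,0,42,0,0,0,0.63]
    - [0,0,55,0,0,0,0.63]
    - [0,0,55,0,0,0,0.63]

```text
time: 41.1
position: [416.8, -282.9, -13.1]
ee_rot: [-3.142, -0.001, 2.163]
wrist_force: [0.2, 0.3, 0.7]
finger_gap: 0.369
grasp_force: 0.0
```

Emit:
servo_tool:
  rows:
    - [0,0,0,0,0,0,1]
    - [0,0,0,0,0,0,1]
    - [0,0,0,0,0,0,1]
    - [0,0,0,0,0,0,1]

```text
time: 41.5
position: [416.9, -282.9, -12.3]
ee_rot: [3.141, 0.0, 2.163]
wrist_force: [-0.5, -0.2, -0.7]
finger_gap: 0.123
grasp_force: 24.4
```

Emit:
servo_tool:
  rows:
    - [0,0,-2,0,0,0,1]
    - [0,0,-6,0,0,0,1]
    - [0,0,-14,0,0,0,1]
    - [0,0,-22,0,0,0,1]
    - [0,0,-25,0,0,0,1]

```text
time: 42.0
position: [417.6, -283.4, 13.9]
ee_rot: [3.141, 0.002, 2.163]
wrist_force: [0.2, -0.8, -0.8]
finger_gap: 0.119
grasp_force: 24.4
```

Emit:
servo_tool:
  rows:
    - [5,13,0,0,0,0,1]
    - [12,35,0,0,0,0,1]
    - [21,60,0,0,0,0,1]
    - [28,80,0,0,0,0,1]
    - [31,89,0,0,0,0,1]

```text
time: 42.5
position: [474.5, -205.5, 12.4]
ee_rot: [3.141, -0.0, 2.165]
wrist_force: [0.6, -0.2, -0.7]
finger_gap: 0.119
grasp_force: 24.4
```

Emit:
servo_tool:
  rows:
    - [0,0,0,0,0,0,1]
    - [0,0,0,0,0,0,1]

```text
time: 42.7
position: [473.1, -207.4, 12.4]
ee_rot: [-3.141, -0.0, 2.163]
wrist_force: [0.2, 0.7, -0.5]
finger_gap: 0.12
grasp_force: 24.4
```

Run:
```python
from h import *
s=observe();print(s['position'],s['ee_rot'],s['finger_gap'])
p=viewer.camera('wrist');save(p,'w12');w,t=fingers(p,s)
m=(w[:,:,2]>48)&(w[:,:,2]<75)&(abs(w[:,:,0]-449)<50)&(abs(w[:,:,1]+224)<50)&(t[:,:,1]<-3)
q=w[m]
if len(q): print(len(q),np.percentile(q,[1,50,99],axis=0).round(1))
m=(w[:,:,2]>14)&(w[:,:,2]<20)&(abs(w[:,:,0]-385)<48)&(abs(w[:,:,1]+295)<48)
n,l,st,c=cv2.connectedComponentsWithStats(m.astype(np.uint8));q=w[l==1+np.argmax(st[1:,4])]
print('lid',len(q),np.median(q[:,2]),cv2.minEnclosingCircle(cv2.convexHull(q[:,:2].astype(np.float32))))
```

```text
[ 473.11028893 -207.40861461   12.40562188] [-3.14108168e+00 -4.99546964e-04  2.16337232e+00] 0.11965293976992693
13121 [[ 400.9 -250.    48.9]
 [ 428.6 -201.5   60. ]
 [ 480.  -175.2   71.8]]
lid 11461 16.222492205688354 ((391.13006591796875, -302.10919189453125), 33.97588348388672)
```

View pics/w12.png

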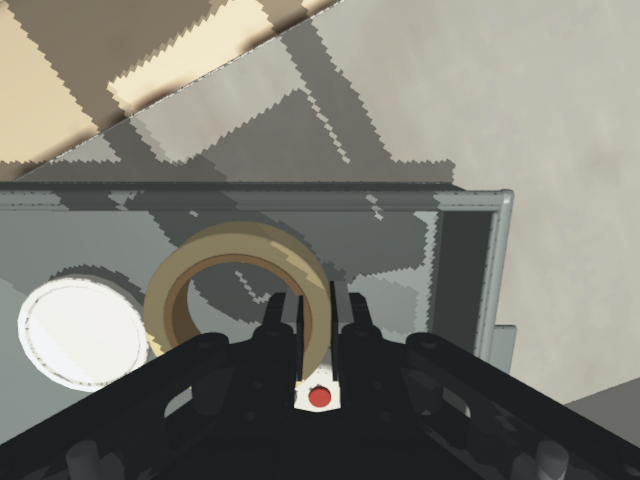

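The tape is held and clear of the timer, and the lid is exposed at (82,333). Setting the tape down.

Emit:
servo_tool:
  rows:
    - [0,0,8,0,0,0,1]
    - [0,0,18,0,0,0,1]
    - [0,0,28,0,0,0,1]
    - [0,0,36,0,0,0,1]
    - [0,0,38,0,0,0,1]

```text
time: 43.25
position: [472.4, -207.2, -26.5]
ee_rot: [-3.14, -0.003, 2.163]
wrist_force: [-2.6, 1.4, 10.0]
finger_gap: 0.124
grasp_force: 25.2
```

Emit:
servo_tool:
  rows:
    - [0,0,1,0,0,0,1]
    - [0,0,1,0,0,0,0.7]
    - [0,0,1,0,0,0,0.7]
    - [0,0,1,0,0,0,0.7]

```text
time: 43.65
position: [473.7, -207.6, -26.4]
ee_rot: [3.141, 0.0, 2.163]
wrist_force: [-0.3, -0.1, 0.7]
finger_gap: 0.302
grasp_force: 0.0
```

Emit:
servo_tool:
  rows:
    - [0,0,-8,0,0,0,0.7]
    - [0,0,-30,0,0,0,0.7]
    - [0,0,-60,0,0,0,0.7]
    - [0,0,-95,0,0,0,0]
    - [0,0,-130,0,0,0,0]

```text
time: 44.15
position: [473.3, -207.4, 105.4]
ee_rot: [3.141, 0.0, 2.163]
wrist_force: [0.3, -0.4, -0.4]
finger_gap: 0.634
grasp_force: 0.0
```

Emit:
servo_tool:
  rows:
    - [-10,-30,0,0,0,-0.1,0]
    - [-18,-60,0,0,0,-0.25,0]
    - [-24,-90,0,0,0,-0.4,0]
    - [-31,-118,0,0,0,-0.55,0]
    - [-31,-118,0,0,0,-0.65,0]

```text
time: 44.65
position: [390.9, -300.9, 104.3]
ee_rot: [-3.141, 0.0, 2.815]
wrist_force: [0.7, 0.3, 0.4]
finger_gap: 1.001
grasp_force: 0.0
```

Run:
```python
from h import *
s=observe();print(s['position'],s['ee_rot'],s['joint_positions'].round(2))
go(391.1,-302.1,80,3.735)
go(391.1,-302.1,80,0.593)
p=viewer.camera('wrist');save(p,'w13');w,t=fingers(p,s)
for a,b,n in((14,20,'lid'),(19,23.5,'tape')):
  m=(w[:,:,2]>a)&(w[:,:,2]<b)&(abs(w[:,:,0]-(391 if n=='lid' else 448))<48)&(abs(w[:,:,1]+(302 if n=='lid' else 225))<48)
  k,l,st,c=cv2.connectedComponentsWithStats(m.astype(np.uint8));q=w[l==1+np.argmax(st[1:,4])]
  print(n,len(q),np.percentile(q[:,2],[5,50,95]),cv2.minEnclosingCircle(cv2.convexHull(q[:,:2].astype(np.float32))))
```

```text
[ 390.88613553 -300.94636627  104.25358921] [-3.14058341e+00  1.59253118e-04  2.81459030e+00] [-0.68  0.28  1.89 -0.    0.97 -1.92]
shift [-0.6 -1.  24.3] turn [-0.001 -0.    -0.92 ]
shift [-0.6 -1.  24.3] turn [-0.000e+00  1.000e-03  2.222e+00]
lid 6271 [14.98525149 16.25564465 17.99901479] ((391.4478454589844, -302.8088073730469), 33.55672073364258)
tape 3377 [20.13223428 21.38478231 22.51015867] ((447.4856262207031, -224.45079040527344), 36.45779800415039)
```

Emit:
servo_tool:
  rows:
    - [0,0,0,0,0,0.72,0]
    - [0,0,0,0,0,0.72,0]
    - [0,0,0,0,0,0.72,0]
    - [0,0,0,0,0,0.72,0]
    - [0,0,0,0,0,0.72,0]

```text
time: 45.2
position: [393.2, -298.8, 104.0]
ee_rot: [3.141, 0.0, 2.086]
wrist_force: [1.1, -0.7, 0.0]
finger_gap: 1.004
grasp_force: 0.0
```

Emit:
servo_tool:
  rows:
    - [0,0,20,0,0,0.524,0]
    - [0,0,40,0,0,0.524,0]
    - [0,0,50,0,0,0.524,0]
    - [0,0,50,0,0,0.524,0]
    - [0,0,50,0,0,0.524,0]

```text
time: 45.7
position: [393.1, -298.7, 53.6]
ee_rot: [-3.142, -0.0, 1.568]
wrist_force: [-0.3, -0.3, -0.4]
finger_gap: 1.002
grasp_force: 0.0
```

Run:
```python
from h import *
s=observe();print(s['position'],s['ee_rot'])
p=viewer.camera('wrist');save(p,'w13');w,t=fingers(p,s)
m=(w[:,:,2]>13.5)&(w[:,:,2]<20)&(abs(w[:,:,0]-391)<48)&(abs(w[:,:,1]+302)<48)
k,l,st,c=cv2.connectedComponentsWithStats(m.astype(np.uint8));q=w[l==1+np.argmax(st[1:,4])]
ce=cv2.minEnclosingCircle(cv2.convexHull(q[:,:2].astype(np.float32)));print(len(q),np.percentile(q[:,2],[5,50,95]),ce)
go(*ce[0],-33,1.571)
```

```text
[ 393.06623238 -298.73699788   53.61076204] [-3.14150648e+00 -2.84721806e-04  1.56813460e+00]
9123 [15.03552759 16.23563063 17.95503495] ((391.241455078125, -302.8599853515625), 33.62263870239258)
shift [-3.9 -2.  86.9] turn [ 0.     0.    -0.001]
```

View pics/w13.png

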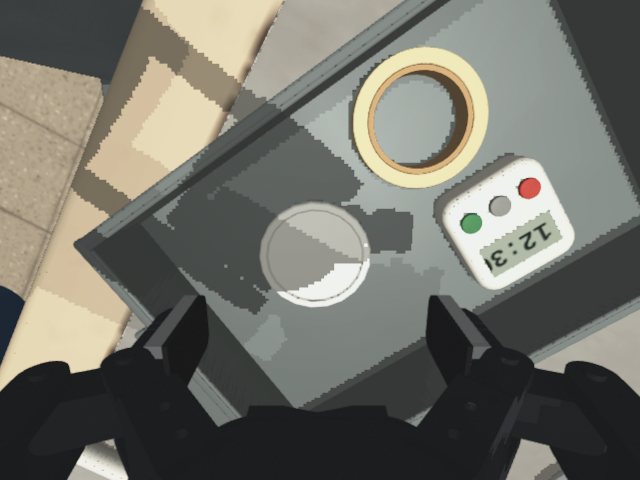

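The lid lies free at (315,253), with the tape at (420,117) and the timer at (508,222) well clear of the fingers. Gripping the lid.

Emit:
servo_tool:
  rows:
    - [-4,-2,10,0,0,0,0]
    - [-4,-2,30,0,0,0,0]
    - [-4,-2,50,0,0,0,0]
    - [-4,-2,65,0,0,0,0]
    - [-4,-2,72,0,0,0,0]

```text
time: 46.25
position: [390.0, -302.6, -19.9]
ee_rot: [-3.14, -0.001, 1.569]
wrist_force: [0.2, 0.4, -0.1]
finger_gap: 0.997
grasp_force: 0.0
```

Emit:
servo_tool:
  rows:
    - [0,0,5,0,0,0,0]
    - [0,0,10,0,0,0,0]
    - [0,0,14,0,0,0,0]
    - [0,0,14,0,0,0,0]
    - [0,0,14,0,0,0,0]

```text
time: 46.75
position: [391.0, -303.2, -32.2]
ee_rot: [3.141, 0.0, 1.569]
wrist_force: [0.5, 0.0, 0.6]
finger_gap: 0.998
grasp_force: 0.0
```

Emit:
servo_tool:
  rows:
    - [0,0,0,0,0,0,1]
    - [0,0,0,0,0,0,1]
    - [0,0,0,0,0,0,1]
    - [0,0,0,0,0,0,1]
    - [0,0,0,0,0,0,1]

```text
time: 47.25
position: [391.1, -303.2, -31.7]
ee_rot: [3.141, 0.001, 1.569]
wrist_force: [-0.8, 0.8, 5.8]
finger_gap: 0.766
grasp_force: 26.7
```

Emit:
servo_tool:
  rows:
    - [0,0,0,0,0,0,1]
    - [0,0,-3,0,0,0,1]
    - [0,0,-10,0,0,0,1]
    - [0,0,-25,0,0,0,1]
    - [0,0,-45,0,0,0,1]

```text
time: 47.75
position: [390.3, -302.6, 12.7]
ee_rot: [-3.14, -0.001, 1.569]
wrist_force: [-0.2, -0.4, 0.1]
finger_gap: 0.771
grasp_force: 27.9
```

Emit:
servo_tool:
  rows:
    - [0,0,-20,0,0,0,1]
    - [0,0,-40,0,0,0,1]
    - [0,0,-60,0,0,0,1]
    - [0,0,-70,0,0,0,1]
    - [0,0,-70,0,0,0,1]

```text
time: 48.25
position: [391.6, -303.7, 84.0]
ee_rot: [3.139, 0.002, 1.569]
wrist_force: [0.6, -0.0, -0.7]
finger_gap: 0.767
grasp_force: 27.9
```

```bash
cat > lid.py <<'E'
from h import *
def lid(p,s):
    w,t=fingers(p,s)
    m=(np.hypot(t[:,:,0],t[:,:,1])<37)&(t[:,:,2]<-38)&(t[:,:,2]>-58)&(abs(t[:,:,1])<31)
    k,l,st,c=cv2.connectedComponentsWithStats(m.astype(np.uint8));q=t[l==1+np.argmax(st[1:,4])]
    z0=np.median(q[:,2]);q=q[abs(q[:,2]-z0)<2.5]
    A=np.c_[q[:,:2],np.ones(len(q))];f=np.linalg.lstsq(A,q[:,2],rcond=None)[0]
    print('lid tool-frame',len(q),'range',np.round([q.min(0),q.max(0)],1).tolist(),'plane',f.round(3))
E
python3 - <<'E'
from lid import *
s=observe();print(s['time'],s['position'],s['ee_rot'],s['finger_gap'],s['grasp_force'])
p=viewer.camera('wrist');save(p,'w14');lid(p,s)
p=viewer.camera('scene');[print('stack',*r) for r in rims(p,138,160,(580,680,100,260))]
go(635.3,159.8,170)
E
```

```text
48.25 [ 391.58872023 -303.67657796   83.95521894] [3.13901551e+00 1.96444566e-03 1.56877671e+00] 0.7670019829865332 27.907341420650482
lid tool-frame 21692 range [[-33.5, -31.0, -50.4], [34.3, 31.0, -45.4]] plane [-1.0000e-03  0.0000e+00 -4.7956e+01]
stack [637.3 156.5  34.7] z [138.8 145.6 149.7] n 217 px [298. 132.]
shift [463.1 243.8 -87.8] turn [-0.001 -0.001  0.   ]
```

View pics/w14.png

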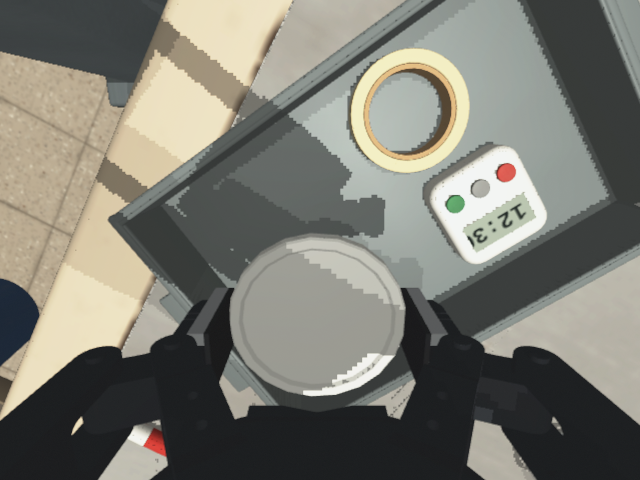

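The lid is held level and centred at (317,315). Carrying it to just short of the stack for a check of the top rim.

Emit:
servo_tool:
  rows:
    - [15,10,-20,0,0,0,1]
    - [45,28,-45,0,0,0,1]
    - [80,54,-70,0,0,0,1]
    - [115,80,-88,0,0,0,1]
    - [150,105,-88,0,0,0,1]

```text
time: 48.85
position: [498.1, -152.3, 172.1]
ee_rot: [3.138, 0.001, 1.568]
wrist_force: [1.0, 0.5, -0.6]
finger_gap: 0.764
grasp_force: 28.1
```

Emit:
servo_tool:
  rows:
    - [35,24,0,0,0,0,1]
    - [70,48,0,0,0,0,1]
    - [105,72,0,0,0,0,1]
    - [135,92,0,0,0,0,1]
    - [160,105,0,0,0,0,1]

```text
time: 49.35
position: [602.0, 8.5, 168.6]
ee_rot: [-3.139, -0.0, 1.57]
wrist_force: [0.5, -1.4, -0.7]
finger_gap: 0.765
grasp_force: 28.1
```

Emit:
servo_tool:
  rows:
    - [20,14,0,0,0,0,1]
    - [40,27,0,0,0,0,1]
    - [52,34,0,0,0,0,1]
    - [54,34,0,0,0,0,1]
    - [54,34,0,0,0,0,1]

```text
time: 49.85
position: [634.8, 60.1, 169.7]
ee_rot: [-3.14, 0.001, 1.569]
wrist_force: [0.4, -0.2, -1.1]
finger_gap: 0.764
grasp_force: 28.1
```

Emit:
servo_tool:
  rows:
    - [0,0,0,0,0,0,1]
    - [0,0,0,0,0,0,1]

```text
time: 50.05
position: [635.1, 59.5, 170.7]
ee_rot: [-3.141, 0.0, 1.568]
wrist_force: [-0.0, -0.2, 0.4]
finger_gap: 0.766
grasp_force: 28.1
```

Run:
```python
from lid import *
s=observe();print(s['position'],s['ee_rot'])
p=viewer.camera('wrist');lid(p,s);w=pts(p)
for a,b in((140,156),(147,156)): [print('stack',*r) for r in rims(p,a,b,(580,690,100,230))]
m=(w[:,:,2]>146.5)&(w[:,:,2]<153)&(np.hypot(w[:,:,0]-635,w[:,:,1]-159)<45)
q=w[m];print(len(q),circ(q[:,:2]))
go(635.1,159.5,150,1.571)
```

```text
[635.0902199   59.4508495  170.74872702] [-3.14141237e+00  2.03524486e-04  1.56770774e+00]
lid tool-frame 21732 range [[-33.2, -31.0, -50.3], [34.1, 31.0, -45.3]] plane [-1.0000e-03  1.0000e-03 -4.7932e+01]
stack [635.2 160.   32.5] z [141.3 147.7 149.3] n 2998 px [317.  60.]
stack [635.1 159.9  32.4] z [147.2 148.2 149.4] n 1985 px [317.  70.]
2175 (np.float64(635.1496462647445), np.float64(159.72148488113612), np.float64(30.575948005645838))
shift [100.   -0.4  20.8] turn [ 0.     0.    -0.003]
```

Emit:
servo_tool:
  rows:
    - [12,0,0,0,0,0,1]
    - [35,0,0,0,0,0,1]
    - [65,0,0,0,0,0,1]
    - [90,0,0,0,0,0,1]
    - [100,0,0,0,0,0,1]

```text
time: 50.6
position: [635.5, 163.1, 170.7]
ee_rot: [3.141, -0.001, 1.571]
wrist_force: [0.8, -0.3, 0.9]
finger_gap: 0.767
grasp_force: 28.1
```

Emit:
servo_tool:
  rows:
    - [0,0,10,0,0,0,1]
    - [0,0,20,0,0,0,1]
    - [0,0,30,0,0,0,1]
    - [0,0,36,0,0,0,1]
    - [0,0,38,0,0,0,1]

```text
time: 51.1
position: [635.2, 159.4, 131.2]
ee_rot: [-3.139, 0.001, 1.568]
wrist_force: [-0.3, 0.7, -0.8]
finger_gap: 0.769
grasp_force: 28.1
```

Emit:
servo_tool:
  rows:
    - [0,0,2,0,0,0,1]
    - [0,0,4,0,0,0,1]
    - [0,0,4,0,0,0,1]
    - [0,0,4,0,0,0,1]

```text
time: 51.5
position: [635.9, 160.5, 128.9]
ee_rot: [3.141, -0.0, 1.569]
wrist_force: [0.1, 0.5, 0.1]
finger_gap: 0.769
grasp_force: 28.1
```

Run:
```python
from lid import *
go(635.15,159.5,107,1.571);print(observe()['position'])
p=viewer.camera('wrist');w=pts(p)
m=(w[:,:,2]>146.5)&(w[:,:,2]<151)&(np.hypot(w[:,:,0]-635,w[:,:,1]-159)<40)
q=w[m];print(len(q), circ(q[:,:2]) if len(q)>20 else '')
```

```text
shift [-1.  -0.8 21.9] turn [ 0.001 -0.    -0.002]
[635.90827654 160.47039    128.93606204]
846 (np.float64(635.362132833511), np.float64(160.27874905041529), np.float64(30.93633860676472))
```

Emit:
servo_tool:
  rows:
    - [-0.8,-0.7,3,0,0,0,1]
    - [-0.8,-0.7,7,0,0,0,1]
    - [-0.8,-0.7,11,0,0,0,1]
    - [-0.8,-0.7,13,0,0,0,1]
    - [-0.8,-0.7,13,0,0,0,1]

```text
time: 52.05
position: [634.8, 159.6, 115.0]
ee_rot: [-3.141, 0.0, 1.569]
wrist_force: [-0.6, -0.3, -0.2]
finger_gap: 0.769
grasp_force: 28.1
```

Emit:
servo_tool:
  rows:
    - [0,0,1,0,0,0,1]
    - [0,0,2,0,0,0,1]
    - [0,0,3,0,0,0,1]
    - [0,0,4,0,0,0,1]
    - [0,0,4,0,0,0,1]

```text
time: 52.55
position: [635.0, 159.6, 111.5]
ee_rot: [-3.142, -0.0, 1.569]
wrist_force: [-0.9, -0.3, -0.4]
finger_gap: 0.766
grasp_force: 28.1
```

Emit:
servo_tool:
  rows:
    - [0,0,1,0,0,0,1]
    - [0,0,2,0,0,0,1]
    - [0,0,3,0,0,0,1]
    - [0,0,3,0,0,0,1]

```text
time: 52.95
position: [635.0, 159.6, 108.4]
ee_rot: [-3.141, -0.0, 1.569]
wrist_force: [0.2, 0.7, -0.8]
finger_gap: 0.764
grasp_force: 28.2
```

Entering freely. On to the seat.

Emit:
servo_tool:
  rows:
    - [0,0,1,0,0,0,1]
    - [0,0,2,0,0,0,1]
    - [0,0,2,0,0,0,1]

```text
time: 53.25
position: [635.0, 159.6, 106.4]
ee_rot: [-3.141, 0.0, 1.569]
wrist_force: [0.1, 0.2, -0.5]
finger_gap: 0.764
grasp_force: 28.2
```

Emit:
servo_tool:
  rows:
    - [0,0,1,0,0,0,1]
    - [0,0,2,0,0,0,1]
    - [0,0,2,0,0,0,1]

```text
time: 53.55
position: [635.6, 159.7, 105.3]
ee_rot: [3.14, -0.0, 1.569]
wrist_force: [0.9, -0.0, 2.7]
finger_gap: 0.77
grasp_force: 28.4
```

Emit:
servo_tool:
  rows:
    - [-0.4,-0.4,1,0,0,0,1]
    - [-0.4,-0.4,2,0,0,0,1]
    - [-0.4,-0.4,2,0,0,0,1]

```text
time: 53.85
position: [635.8, 159.7, 105.2]
ee_rot: [3.138, -0.001, 1.569]
wrist_force: [-0.6, -0.4, 10.9]
finger_gap: 0.767
grasp_force: 28.9
```

Emit:
servo_tool:
  rows:
    - [0,0,-2,0,0,0,0]
    - [0,0,-2,0,0,0,0]
    - [0,0,-2,0,0,0,0]
    - [0,0,-2,0,0,0,0]
    - [0,0,-2,0,0,0,0]

```text
time: 54.35
position: [634.4, 159.2, 104.1]
ee_rot: [-3.141, 0.0, 1.569]
wrist_force: [-0.1, 0.5, 0.1]
finger_gap: 1.006
grasp_force: 0.0
```

Emit:
servo_tool:
  rows:
    - [0,0,-5,0,0,0,0]
    - [0,0,-20,0,0,0,0]
    - [0,0,-45,0,0,0,0]
    - [0,0,-70,0,0,0,0]
    - [0,0,-80,0,0,0,0]

```text
time: 54.85
position: [636.0, 159.5, 187.7]
ee_rot: [3.137, -0.001, 1.569]
wrist_force: [0.4, -0.4, -0.6]
finger_gap: 1.001
grasp_force: 0.0
```

Emit:
servo_tool:
  rows:
    - [0,0,0,0,0,0,0]
    - [0,0,0,0,0,0,0]

```text
time: 55.05
position: [634.1, 159.1, 183.7]
ee_rot: [-3.14, 0.0, 1.569]
wrist_force: [-0.1, -0.1, -0.7]
finger_gap: 1.004
grasp_force: 0.0
```

Run:
```python
from h import *
s=observe();print(s['time'],s['position'])
p=viewer.camera('wrist');w=pts(p)
m=(w[:,:,2]>143)&(w[:,:,2]<170)&(np.hypot(w[:,:,0]-635,w[:,:,1]-160)<45)
q=w[m];h=cv2.minEnclosingCircle(cv2.convexHull(q[q[:,2]>150][:,:2].astype(np.float32)))
i=q[np.hypot(q[:,0]-h[0][0],q[:,1]-h[0][1])<32];i=i[i[:,2]>np.median(i[:,2])-3]
f=np.linalg.lstsq(np.c_[i[:,:2]-h[0],np.ones(len(i))],i[:,2],rcond=None)[0];print('lid',h,'plane',f.round(4))
p=viewer.camera('side');save(p,'fin');cv2.imwrite('pics/fin.png',cv2.resize(p['pixels'][150:330,240:420,::-1],None,fx=3,fy=3))
p=viewer.camera('scene');w=pts(p)
for l in('amber_bottle','beaker_100','dropper','timer_mid','tape_mid','cup_a_mid'):
    for o in viewer.outline_of(l,p)[:3]: print(l,round(o['score'],2),np.round(np.nanmedian(w[o['pixels']],0)))
```

```text
55.05 [634.09142568 159.11498072 183.67766704]
lid ((634.8814697265625, 160.0100555419922), 33.65461730957031) plane [-3.000000e-04  1.000000e-04  1.532889e+02]
amber_bottle 0.59 [792. 170.  65.]
beaker_100 0.59 [ 601. -504.   36.]
beaker_100 0.23 [635. 156. 154.]
dropper 0.82 [ 349. -500.   39.]
timer_mid 0.7 [ 502. -288.   21.]
tape_mid 0.72 [ 448. -230.   21.]
tape_mid 0.49 [619. 138.   7.]
cup_a_mid 0.53 [625. 133. 113.]
```

View pics/fin.png

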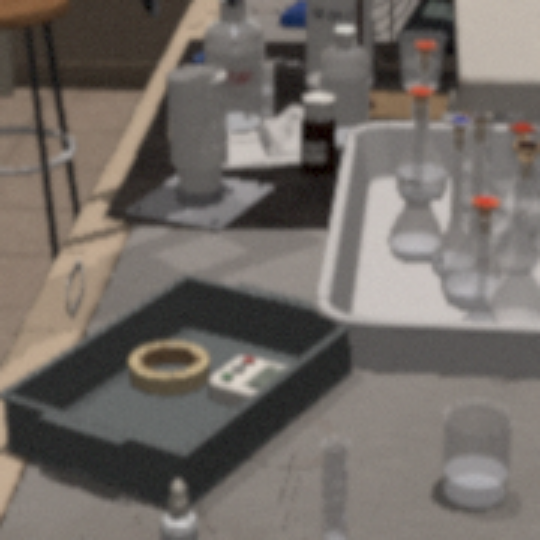

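The stack stands upright on the plate at (197,135). The lid is level and seated, the tape and timer are in the tub, the bystanders haven't moved, and the bench holds no loose cup.

```bash
python3 -c "
from h import *
print(workorder.hand_in())"
```

```text
the job is handed in; nothing more can be done
None
```

The job is handed in: all three loose cups (all found on the bench, none in the tub) are nested fully home on the base cup, and the lid is pressed level on the top rim. The timer and tape roll are still in the tub, and the amber bottle, beaker and dropper bottle were not moved.

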